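# Tighten the can opener's base bolt with a ratchet wrench

### The arm

A 6-joint arm with a two-finger parallel gripper is mounted at the origin on a cart in front of the work surface, level with it; the furniture and walls round the work are solid. World frame = base frame: x ahead of the robot, y to its left, z up, the work surface at z = 0. Lengths are in m, angles in rad, forces in N, time in s.
With the tool pointing down it reaches from about 0.25 to 0.8 m from the base axis. Payload 3.9 kg.
Tool frame: the origin (TCP) lies on the centre line of the jaws, within the pads' length; the fingertips stand 17 mm ahead of it and the grasp point (between the pads) lies 2 mm behind it; z points along the fingers, y is the line along which they close (so a half turn about z gives the same grasp; the last joint's range is limited). The gripper opens to 85 mm and grips with 20 to 120 N. Pads are 22 mm wide; open, the fingers measure 114 mm over their backs; the gripper's body (76 mm by 85 mm) begins 54 mm behind the grasp point. The pads swing forward as they close: fully open they stand 13 mm farther back than shut.
Start: joints at [1.199, 0.26, -0.138, 1.173, 0, 1.571], TCP at [0.191, 0.489, 0.248] pointing down, gripper open.
Joint ranges: [-2.78, 2.78], [-0.83, 1.72], [-1.28, 1.37], [-1.9, 2.12], [-1.57, 1.48], [-3.14, 3.14]. Speed limits (rad/s): [2.57, 2.57, 3.14, 3.14, 3.14, 3.14].

### API

Orientations are given as a rotation vector (axis times angle).
In Python, from bench import read_state, vision, robot gives the robot as it stands.
- The arm moves only by the tool apply_moves, never from a script. Its argument "series" is a list that holds one entry, the list of rows, each a list of 7 numbers: the finger opening in mm, from 0 to 85.4, then the shift along the tool's x, y, z in mm, then the turn, a rotation vector about the tool's x, y, z in units of 5 degrees (1.0 is 5 degrees). In form: [[[claw, x, y, z, wx, wy, wz], ...]]. A call has exactly 5 rows; each row shifts and turns the commanded pose from where the row before left it, along the tool's axes as they then stand; what a row does not reach is not made up. A row lasts 1/8 s, in which the tool goes at most 62.5 mm and 10.7 degrees, less where a joint would pass 70% of its speed; a pose out of reach is approached as far as the arm can. A call with a gripper value outside its range is refused whole. The fingers move at their own pace and stop on an object; the grip force is fixed at half the most. Time passes only in rows, so rows that do not move let the fingers close, or fill a call up. It gives the time, the measured TCP pose, the force, the opening and the grip force at its end, in the units of the state.
- read_state(): the state, without advancing time (a new reading comes with each control period).
- vision.get_image(name): name is "side" or "top"; returns (picture, depth): 480x640x3 uint8, red, green, blue; 480x640 float32, m along the optical axis (not along the pixel's ray), 0 where there is no reading.
- vision.camera_params(name): a dict with "K" (3x3 intrinsics, pixels), "distortion" ([k1, k2, p1, p2, k3] as OpenCV has them; the pictures are not rectified), "pose" (4x4, takes a point from camera to world coordinates). Camera axes: x right, y down, z forward; pixel columns grow to the right and rows downward; lengths in m; the calibration is good to about 2 mm. A picture is of the moment at which its call begins. camera_params takes no time and is no camera call.
- robot.close_job(): hands the job in; it is judged then, once.
Trained networks look in the newest picture that a camera, given by its name, has taken for a name from the list of things; names that differ only in an ending like _2 or _b are one class to them, and where a whole thing is asked for, a point or a joint stands for the part that bears it (a point fixed in the world has none). Each returns a list of dicts, best first, with "score" (0 to 1); they miss things now and then, are a little off and sometimes report something else, mostly with a low value. They report only what shows in the picture. A call takes as long as a camera call.
- vision.look_for(camera, name): "rect" ([centre column, centre row, width, height] as shares, 0 to 1, of the picture: columns of its width, rows of its height, round what is visible of it).
- vision.mark_of(camera, name): "position" ([row, column] as shares, 0 to 1, of the picture: columns of its width, rows of its height: a listed point, or the origin of a listed thing).
The state is a dict: "time_s": time; "joints": joint angles; "joint_vel": joint speeds; "joint_torque": joint torques, N m; "tcp_pos": TCP position; "eef_rot": TCP orientation; "contact_force": force on the tool from outside, world axes, zero at the start; "wrist_torque": the same for the moment, N m; "grip_width": finger opening in m; "grasp_force": force on a finger pad.
Only numpy, scipy, OpenCV 4.12 (cv2) and the standard library are available. Lean on these libraries where they do the work, as an engineer would, in place of code of your own. Each camera call takes 0.05 s, during which the arm holds its last target. There are 200 camera calls.

### The job

The base bolt of the bench can opener has worked loose: take the blue-handled ratchet wrench from its rest, set the socket fully down on the bolt head and tighten clockwise to the stop, swinging the handle back and forth so that the ratchet slips on the return strokes. Finish firmly, with the pointer of the yellow torque ring in the green band but never in the red. Then lay the wrench back on its rest as it lay before, without disturbing the jars or the steel tumbler.

Things in the scene. Friction and masses are not known exactly. Their poses are not given: they have to be found in the camera images.
- wrench: Loose ratchet wrench, 211 mm long, 0.4 kg. Origin: on the socket axis at its lower rim; z up, handle along -x. Round steel head 66 mm across, 19 to 38 mm above the origin. Blue handle from x = -70 to -178 mm, 24 mm wide (y), 22 mm tall, centre 29 mm above the origin. Centre of mass near x = -65 mm; grip firmly (80 N or more) from above, across the handle, near x = -100 mm.
- socket_mouth (a point): Centre of the lower rim of the wrench's hexagonal socket; turns with the socket, z up along its axis. Socket 31.6 mm across flats, 20 mm deep, 48 mm outside. Its x axis is square to a flat: it fits the bolt when this x and bolt_seat's x agree within 0.1 rad, modulo 60 degrees.
- ratchet (a joint): Angle of the socket relative to the handle, rad, clockwise seen from above, 0 at the start; it grows as the ratchet slips. Turning the handle clockwise drives the socket (pawls catch every 0.21 rad); turning it counterclockwise slips over the socket with a drag of about 0.1 N m.
- can_opener: Bench can opener, fixed. Origin on the worktop under the bolt's axis. Base plate 215 x 110 mm, x = -52 to +163 mm, 14 mm high; round boss round the bolt, radius 47 mm, 40 mm high; the upright column stands at x = +85 to +155 mm, 300 mm high, crank at its -y side. Nothing stands on the -x side.
- bolt_seat (a point): Centre of the top of the bolt's flange (radius 27 mm), 52 mm above the worktop, where the socket's rim sits when fully home. Turns with the bolt; z up. The hexagonal head (30 mm across flats, x axis square to a flat) rises 14 mm above it, its top 4 mm bevelled.
- bolt (a joint): Turn of the bolt, rad, growing clockwise seen from above (tightening); it starts somewhere from 0 to 0.6, turns against a friction of about 0.4 N m both ways, and its stop is at 2.0.
- torque_ring (a joint): Twist of the spring-loaded yellow torque ring (64 mm across, black pointer at its rim toward the opener's -y) that carries the bolt, rad; 0 without load, growing clockwise with the torque on the bolt, 8 N m/rad. White band below 0.10, green 0.10 to 0.20 (0.8 to 1.6 N m), red beyond 0.20.
- wrench_rest: Black rest, fixed, 215 x 70 mm. Origin on the worktop under the socket's place; the wrench lies on it in the same direction (handle to -x), its origin 18 mm above the worktop.
- rest_pad (a point): Centre of the top of the rest's round rubber pad (68 mm across, 18 mm high), on which the socket's rim stands. At x = -142 to -158 mm from it a saddle carries the handle at 36 mm height, between two cheeks 48 mm apart and 13 mm higher.
- spice_1: Spice jar with a red cap, 45 x 45 x 106 mm, origin at the centre of its underside; a bystander.
- spice_2: Spice jar with a white cap, 47 x 47 x 98 mm, origin at the centre of its underside; a bystander.
- steel_canister: Brushed steel tumbler, 70 mm across, 120 mm high, origin at the centre of its underside; a bystander.
- jar_1: Jar with a dark cap, 90 mm across, 140 mm high, origin at the centre of its underside; a bystander.

How it is judged:
On the way, in this order (a step that is already met when the one before it is completed fails the run):
1. the socket is fully down on the bolt head (horizontal distance between socket_mouth and bolt_seat below 0.004 m and z of socket_mouth in the frame of bolt_seat below 0.006 m), for 0.2 s.
2. with the socket on the bolt, and after the ratchet has slipped at least 0.3 rad in all on return strokes, the bolt is at its stop and the torque ring has come into the green band (value of joint bolt above 1.93 rad and value of joint torque_ring above 0.1 rad and value of joint ratchet above 0.3 rad and horizontal distance between socket_mouth and bolt_seat below 0.006 m), for 0.1 s.
At the end, for the whole second after the job is handed in: The bolt is within 0.07 rad of its stop; the wrench lies still on its rest, level (within 0.08 rad), its socket standing on the pad within 20 mm of the middle and its handle along the rest (within 0.2 rad) (value of joint bolt above 1.93 rad and horizontal distance between socket_mouth and rest_pad below 0.02 m and z of socket_mouth in the frame of rest_pad below 0.006 m and angle between wrench's own z axis and vertical below 0.08 rad and angle between the x axis of wrench and the x axis of wrench_rest, either way round below 0.2 rad and linear speed of wrench below 0.02 m/s); the robot touches nothing.
It fails at once if the torque ring is driven into the red (more than 0.20 rad) (value of joint torque_ring above 0.2 rad).
It fails at once if a jar or the steel tumbler is moved more than 30 mm (distance of any of spice_1, spice_2, steel_canister, jar_1 from where it was at the start of the episode above 0.03 m).
It also fails if it takes over 64 s, if anything falls off the work surface, if the arm or the gripper's body presses on something with over 40 N, if the wrist force passes 120 N, or if a joint passes its speed limit or range.

## Working session

There is one attempt and no reset: what is moved stays moved. The work goes in short steps, Python scripts to look and compute and a tool call to move; the robot and the scene stay as the last step left them, time stands still between calls to the robot, and variables do not carry over. Pictures are saved under pics/ and viewed, at most 10 in all, crops included, and the job is handed in when it is done.

Besides the shell and the picture viewer there is one more tool, called after "Emit:" by a JSON object that holds its "api" and its "payload". apply_moves: Moves the arm, as the interface text tells. Its arguments: {"type":"object","properties":{"series":{"type":"array"}},"required":["series"]}

```bash
ls; mkdir -p pics; cat > h.py <<'E'
import numpy as np, cv2
from bench import read_state, vision, robot
def grab(c,fn=None):
    im,d=vision.get_image(c)
    if fn: cv2.imwrite('pics/'+fn,im[:,:,::-1])
    return im,d
def cam(c):
    p=vision.camera_params(c); return np.array(p['K']),np.array(p['distortion']),np.array(p['pose'])
def ray(c,u,v):
    K,D,T=cam(c); x=cv2.undistortPoints(np.array([[[u,v]]],float),K,D)[0,0]
    return T[:3,3],T[:3,:3]@np.array([x[0],x[1],1.])
def atz(c,u,v,z):
    o,r=ray(c,u,v); return o+r*(z-o[2])/r[2]
def proj(c,P):
    K,D,T=cam(c); R=T[:3,:3].T
    return cv2.projectPoints(np.array(P,float).reshape(-1,3),cv2.Rodrigues(R)[0],-R@T[:3,3],K,D)[0].reshape(-1,2)
def cloud(c,d):
    K,D,T=cam(c); v,u=np.mgrid[:480,:640]
    x=cv2.undistortPoints(np.stack([u,v],-1).reshape(-1,1,2).astype(float),K,D).reshape(480,640,2)
    P=np.dstack([x*d[...,None],d])
    W=P@T[:3,:3].T+T[:3,3]; W[d==0]=np.nan; return W
E
python3 - <<'E'
from h import *
np.set_printoptions(precision=4,suppress=True)
for c in('side','top'):
    im,d=grab(c,c+'0.png'); print(c,cam(c)[2].round(3).tolist())
    for n in('socket_mouth','wrench','bolt_seat','rest_pad','wrench_rest','can_opener'):
        for r in vision.mark_of(c,n)[:2]: print(n,round(r['score'],2),r['position'][1]*640,r['position'][0]*480)
print(read_state())
E
```

```text
pics
side [[1.0, 0.019, 0.008, 0.586], [0.004, -0.563, 0.826, -0.982], [0.02, -0.826, -0.563, 0.78], [0.0, 0.0, 0.0, 1.0]]
socket_mouth 0.5 338.816 219.504
wrench 0.8 337.08799999999997 215.52
wrench 0.3 308.8 299.52
bolt_seat 0.61 309.696 282.48
rest_pad 0.58 338.49600000000004 219.12
wrench_rest 0.78 336.576 222.096
can_opener 0.65 310.272 297.69599999999997
top [[0.027, -0.99, 0.135, 0.4], [-1.0, -0.027, -0.001, 0.048], [0.004, -0.135, -0.991, 1.528], [0.0, 0.0, 0.0, 1.0]]
socket_mouth 0.29 270.272 242.49599999999998
wrench 0.82 269.82399999999996 241.58399999999997
wrench 0.59 304.832 202.512
bolt_seat 0.71 382.71999999999997 272.496
rest_pad 0.8 268.288 241.2
wrench_rest 0.72 268.672 239.71200000000002
{'time_s': 0.7, 'joints': array([ 1.199 ,  0.26  , -0.1381,  1.1727, -0.    ,  1.5708]), 'joint_vel': array([ 0.0004,  0.0019, -0.0017,  0.0013,  0.0003, -0.0011]), 'joint_torque': array([ -0.0003, -40.5479,  25.4186,   0.0009,   0.0001,   0.    ]), 'tcp_pos': array([0.1907, 0.4891, 0.2483]), 'eef_rot': array([0.5807, 3.0874, 0.0001]), 'contact_force': array([-0.2566, -0.4346,  0.3337]), 'wrist_torque': array([ 0.0114, -0.0079,  0.0614]), 'grasp_force': 0.0, 'grip_width': 0.08536860617666972}
```

```bash
python3 - <<'E'
import cv2
for c,(x,y,w,h) in(('side',(200,130,240,240)),('top',(160,120,320,240))):
    im=cv2.imread(f'pics/{c}0.png')[y:y+h,x:x+w]; cv2.imwrite(f'pics/{c}0c.png',cv2.resize(im,None,fx=2.5,fy=2.5,interpolation=cv2.INTER_CUBIC))
E
```

```text
(no output)
```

View pics/top0c.png

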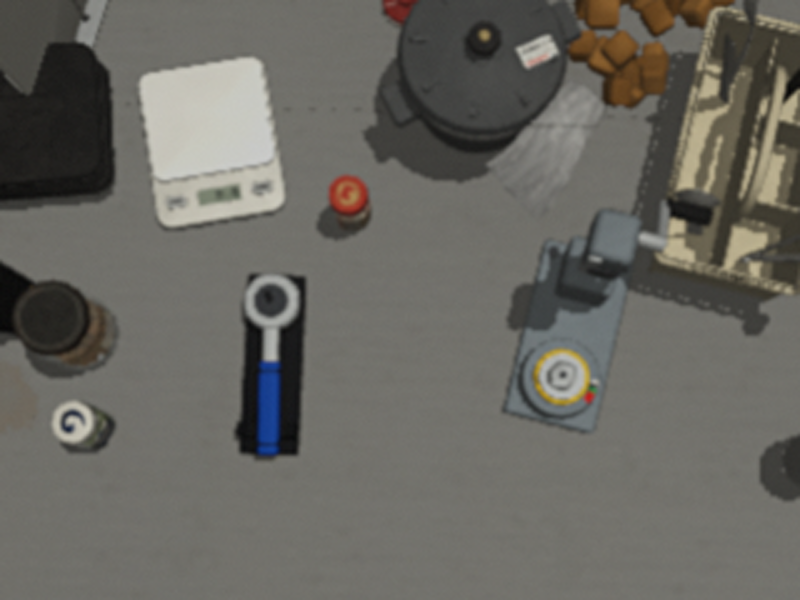

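View pics/side0c.png

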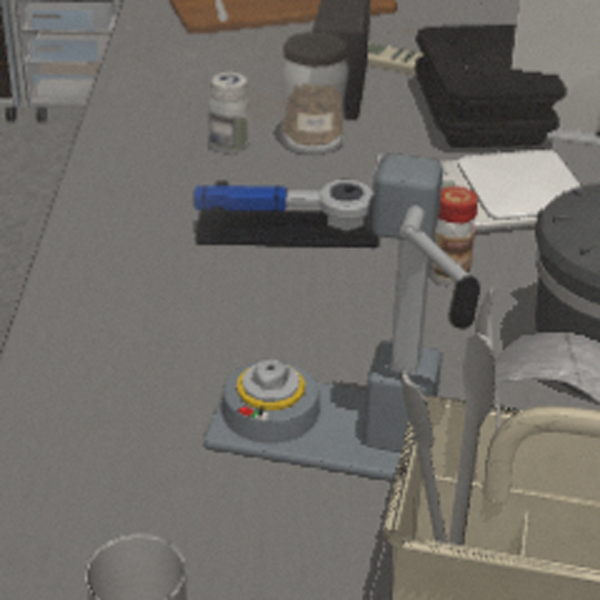

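```bash
python3 - <<'E'
from h import *
np.set_printoptions(precision=4,suppress=True)
for c in('top','side'):
    im,d=grab(c); W=cloud(c,d); hsv=cv2.cvtColor(im,cv2.COLOR_RGB2HSV)
    z=W[...,2]; H,S,V=cv2.split(hsv)
    bl=(H>105)&(H<130)&(S>150)&(V>50)&(W[...,0]<.6)&(np.abs(W[...,1])<.5)
    P=W[bl]; P=P[np.isfinite(P[:,0])]; 
    v,u=np.where(bl); 
    Q=np.array([atz(c,a,b,.052) for a,b in zip(u,v)])
    print(c,'blue n',len(P),'z med',np.median(P[:,2]))
    m,( dx,),_=Q.mean(0),(np.linalg.svd((Q-Q.mean(0))[:,:2])[2][0],),0
    t=(Q-m)[:,:2]@dx; print(' mean',m,'dir',dx,'extent',t.min(),t.max(), 'ends',m[:2]+dx*t.min(),m[:2]+dx*t.max())
    ye=(H>20)&(H<32)&(S>150)&(V>120)&(np.abs(W[...,0]-.37)<.12)&(np.abs(W[...,1]+.2)<.2)
    v,u=np.where(ye); print(' yellow n',len(u),'z',np.nanmedian(z[ye]))
    if len(u)>5:
        e=cv2.fitEllipse(np.c_[u,v].astype(np.float32)); print(' ell',e, atz(c,*e[0],.047), np.median(W[ye],0))
    uv={'top':(268,241),'side':(338,210)}[c]
    m=(np.hypot(*(np.moveaxis(W[...,:2]-atz(c,*uv,.056)[:2],-1,0)))<.05)&(z>.045)&(z<.07)&~bl
    print(' head centre',np.nanmedian(W[m],0),m.sum(), np.nanmin(W[m],0),np.nanmax(W[m],0),'net rim z.018',atz(c,*uv,.018))
    for n in('bolt_seat','socket_mouth','rest_pad','wrench_rest','can_opener','jar_1','steel_canister','spice_1','spice_2'):
        zz=dict(bolt_seat=.052,socket_mouth=.018,rest_pad=.018).get(n,0)
        for r in vision.mark_of(c,n)[:2]: print('  ',n,round(r['score'],2),atz(c,r['position'][1]*640,r['position'][0]*480,zz)[:2])
E
```

```text
top blue n 334 z med 0.05788012708693946
 mean [0.515  0.2314 0.052 ] dir [-0.9996 -0.0282] extent -0.05120845711793002 0.052088982887740796 ends [0.5662 0.2329] [0.4629 0.2299]
 yellow n 0 z nan
 head centre [0.6358 0.2312 0.0563] 443 [0.5858 0.1999 0.0457] [0.6715 0.2636 0.0662] net rim z.018 [0.6415 0.2384 0.018 ]
   bolt_seat 0.76 [ 0.5554 -0.1042]
   rest_pad 0.56 [0.6449 0.2377]
   wrench_rest 0.61 [0.6522 0.243 ]
   wrench_rest 0.36 [ 0.5651 -0.1062]
   can_opener 0.69 [ 0.5631 -0.1206]
   jar_1 0.65 [0.6052 0.4643]
   steel_canister 0.64 [ 0.4811 -0.404 ]
   spice_1 0.71 [0.7647 0.1421]
   spice_1 0.69 [0.4923 0.4445]
   spice_2 0.71 [0.7647 0.1421]
   spice_2 0.69 [0.4923 0.4445]
side blue n 149 z med 0.054993699789679606
 mean [0.5365 0.2263 0.052 ] dir [ 0.9697 -0.2444] extent -0.05495710078117047 0.036724944204997466 ends [0.4832 0.2398] [0.5721 0.2173]
 yellow n 0 z nan
 head centre [0.6347 0.2243 0.0552] 266 [0.5936 0.1972 0.0451] [0.6692 0.2629 0.0631] net rim z.018 [0.6425 0.2764 0.018 ]
   bolt_seat 0.77 [ 0.5651 -0.1066]
   socket_mouth 0.47 [0.6365 0.2258]
   rest_pad 0.96 [0.6434 0.2261]
   wrench_rest 0.64 [0.6372 0.2288]
   wrench_rest 0.47 [0.6398 0.2442]
   can_opener 0.81 [ 0.567  -0.1101]
   jar_1 0.7 [0.6064 0.461 ]
   steel_canister 0.92 [ 0.4735 -0.4008]
   spice_1 0.92 [0.7545 0.1354]
   spice_1 0.87 [0.4868 0.4471]
   spice_2 0.92 [0.7545 0.1354]
   spice_2 0.87 [0.4868 0.4471]
  return np.nanmean(a, axis, out=out, keepdims=keepdims)
```

```bash
python3 - <<'E'
from h import *
np.set_printoptions(precision=4,suppress=True)
S=[]
for c in('top','side'):
    ims=[grab(c) for _ in range(4)]
    im=np.mean([a for a,_ in ims],0).astype(np.uint8); W=cloud(c,np.median([b for _,b in ims],0))
    H,Sa,V=cv2.split(cv2.cvtColor(im,cv2.COLOR_RGB2HSV))
    for z in(.045,.05):
        ctr=atz(c,*proj(c,[.562,-.106,z])[0],z)
        ye=np.argwhere((H>18)&(H<35)&(Sa>110)&(V>90))
        Q=np.array([atz(c,u,v,z)[:2] for v,u in ye]); Q=Q[np.hypot(*(Q-ctr[:2]).T)<.05]
        A=np.c_[2*Q,np.ones(len(Q))]; s=np.linalg.lstsq(A,(Q**2).sum(1),rcond=None)[0]
        print(c,z,'ring',len(Q),s[:2],np.sqrt(s[2]+s[0]**2+s[1]**2))
    m=(np.hypot(W[...,0]-.562,W[...,1]+.106)<.03)
    print(' z hist',np.histogram(W[...,2][m],bins=np.arange(.03,.08,.004)))
    hx=m&(W[...,2]>.061); print(' hex top mean',np.nanmean(W[hx],0),hx.sum())
    # base plate corners via depth z~0.014
    # rectified overhead map at z=.066, 0.25mm/px, 70mm square
    g=np.arange(-.035,.035,.00025); X,Y=np.meshgrid(.561-g,-.106-g,indexing='ij')
    uv=proj(c,np.c_[X.ravel(),Y.ravel(),np.full(X.size,.066)]).astype(np.float32).reshape(len(g),len(g),2)
    r=cv2.remap(im,uv,None,cv2.INTER_CUBIC); S.append(cv2.resize(r,(400,400)))
cv2.imwrite('pics/bolt.png',np.hstack(S)[:,:,::-1])
E
```

```text
top 0.045 ring 119 [ 0.561  -0.1046] 0.030163336384314978
top 0.05 ring 119 [ 0.5605 -0.1041] 0.030061658578577247
 z hist (array([  0,   0,   0,   9,  62, 132,  41,   4,  36,  50,   6,   0]), array([0.03 , 0.034, 0.038, 0.042, 0.046, 0.05 , 0.054, 0.058, 0.062,
       0.066, 0.07 , 0.074, 0.078]))
 hex top mean [ 0.5614 -0.1049  0.0665] 93
side 0.045 ring 117 [ 0.5626 -0.1059] 0.028942453536666246
side 0.05 ring 117 [ 0.5627 -0.1118] 0.02874557665374327
 z hist (array([  0,   1,  20,  43,  70, 145,  22,  15,  77,  15,   0,   0]), array([0.03 , 0.034, 0.038, 0.042, 0.046, 0.05 , 0.054, 0.058, 0.062,
       0.066, 0.07 , 0.074, 0.078]))
 hex top mean [ 0.5616 -0.1072  0.0646] 97
```

View pics/bolt.png

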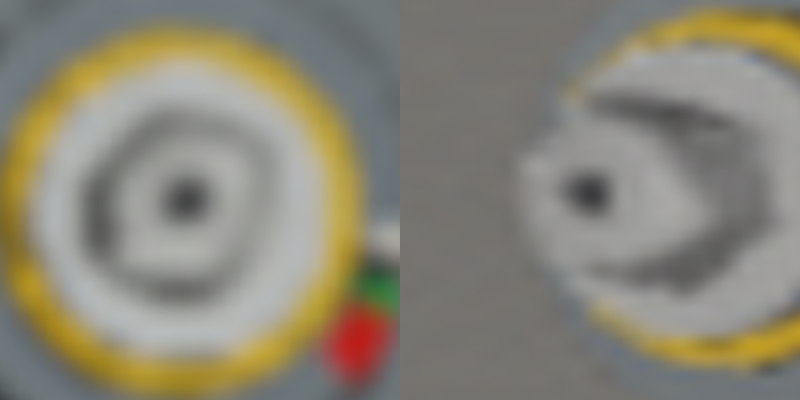

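```bash
cat > hexfit.py <<'E'
from h import *
import sys
from scipy.optimize import minimize
k=8
def data(c,ctr):
    ims=[grab(c)[0].astype(float) for _ in range(5)]; im=np.mean(ims,0)
    u,v=proj(c,[*ctr,.055])[0].round().astype(int); r=18
    return im[v-r:v+r,u-r:u+r],(u-r,v-r)
def label(c,off,x,y,yaw,top,r=18):
    L=np.zeros((2*r*k,2*r*k),np.uint8)
    def put(P,l):
        q=(proj(c,P)-off+.5)*k-.5; cv2.fillConvexPoly(L,np.round(q*16).astype(np.int32),int(l),shift=4)
    a=np.linspace(0,2*np.pi,60,endpoint=False)
    put(np.c_[x+.027*np.cos(a),y+.027*np.sin(a),0*a+.052],1)
    h=yaw+np.pi/6+np.arange(6)*np.pi/3
    V=lambda f,z:np.c_[x+f/2/np.cos(np.pi/6)*np.cos(h),y+f/2/np.cos(np.pi/6)*np.sin(h),0*h+z]
    A,B,C=V(.030,.052),V(.030,.062),V(top,.066); cam0=cam(c)[2][:3,3]
    for i in range(6):
        j=(i+1)%6; n=np.array([np.cos(yaw+(i+1)*np.pi/3),np.sin(yaw+(i+1)*np.pi/3)])
        if n@(cam0[:2]-[x,y])>.015*1: put([A[i],A[j],B[j],B[i]],2+i)
    for i in range(6):
        j=(i+1)%6; put([B[i],B[j],C[j],C[i]],8+i)
    put(C,14); return L
def cost(c,D,off,*p):
    L=label(c,off,*p); n=L.shape[0]//k
    F=np.stack([(L==i).reshape(n,k,n,k).mean((1,3)).ravel() for i in range(1,15)],1)
    w=(F.sum(1)>.98); F=F[w]; F=F[:,F.sum(0)>.5]; Y=D.reshape(-1,3)[w]
    G=F.T@F+.3*np.eye(F.shape[1]); m=Y.mean(0)
    R=Y-m-F@np.linalg.solve(G,F.T@(Y-m)); return (R**2).mean()/((Y-m)**2).mean()
if __name__=='__main__':
    ctr=(.5618,-.104)
    for c in('top','side'):
        D,off=data(c,ctr); res=[]
        for yaw in np.arange(-.9,.15,.06):
            best=min((cost(c,D,off,ctr[0]+dx,ctr[1]+dy,yaw,t),dx,dy,t) for t in(.021,.024,.027) for dx in(-.002,-.001,0,.001,.002) for dy in(-.002,-.001,0,.001,.002))
            res.append((round(yaw,2),*np.round(best,4)))
        print(c); [print(*map(float,r)) for r in res]
E
python3 hexfit.py
```

```text
Traceback (most recent call last):
  File "hexfit.py", line 35, in <module>
    best=min((cost(c,D,off,ctr[0]+dx,ctr[1]+dy,yaw,t),dx,dy,t) for t in(.021,.024,.027) for dx in(-.002,-.001,0,.001,.002) for dy in(-.002,-.001,0,.001,.002))
  File "hexfit.py", line 35, in <genexpr>
    best=min((cost(c,D,off,ctr[0]+dx,ctr[1]+dy,yaw,t),dx,dy,t) for t in(.021,.024,.027) for dx in(-.002,-.001,0,.001,.002) for dy in(-.002,-.001,0,.001,.002))
              ~~~~^^^^^^^^^^^^^^^^^^^^^^^^^^^^^^^^^^^
  File "hexfit.py", line 25, in cost
    L=label(c,off,*p); n=L.shape[0]//k
  File "hexfit.py", line 14, in label
    put(np.c_[x+.027*np.cos(a),y+.027*np.sin(a),0*a+.052],1)
    ~~~^^^^^^^^^^^^^^^^^^^^^^^^^^^^^^^^^^^^^^^^^^^^^^^^^^^^^
  File "hexfit.py", line 12, in put
    q=(proj(c,P)-off+.5)*k-.5; cv2.fillConvexPoly(L,np.round(q*16).astype(np.int32),int(l),shift=4)
       ~~~~^^^^^
  File "h.py", line 15, in proj
    K,D,T=cam(c); R=T[:3,:3].T
          ~~~^^^
  File "h.py", line 8, in cam
    p=vision.camera_params(c); return np.array(p['K']),np.array(p['distortion']),np.array(p['pose'])
ValueError: time passes only in moves, steps and waits
```

```bash
sed -i 's/^def cam(c):/import functools\n@functools.lru_cache\ndef cam(c):/' h.py; time python3 hexfit.py
```

```text
top
-0.9 0.4593 -0.001 0.001 0.024
-0.84 0.4599 -0.001 0.001 0.024
-0.78 0.4623 -0.001 0.001 0.024
-0.72 0.4515 -0.001 0.001 0.021
-0.66 0.4438 -0.001 0.001 0.021
-0.6 0.435 -0.001 0.001 0.024
-0.54 0.428 -0.001 0.001 0.024
-0.48 0.4167 -0.001 0.0 0.024
-0.42 0.415 -0.001 0.001 0.024
-0.36 0.4086 -0.001 0.001 0.024
-0.3 0.4089 -0.001 0.001 0.024
-0.24 0.4177 -0.001 0.001 0.024
-0.18 0.4216 -0.001 0.001 0.024
-0.12 0.4281 -0.001 0.001 0.024
-0.06 0.439 -0.001 0.001 0.024
-0.0 0.4522 -0.001 0.001 0.024
0.06 0.4596 -0.001 0.001 0.024
0.12 0.4579 -0.001 0.001 0.024
side
-0.9 0.4486 0.001 0.0 0.027
-0.84 0.4444 0.001 -0.001 0.027
-0.78 0.4302 0.001 0.0 0.024
-0.72 0.4143 0.001 0.0 0.027
-0.66 0.3912 0.0 0.0 0.027
-0.6 0.3653 0.0 0.0 0.027
-0.54 0.3505 0.0 0.0 0.027
-0.48 0.3314 0.0 0.0 0.027
-0.42 0.3162 0.0 0.0 0.027
-0.36 0.3023 0.0 0.0 0.027
-0.3 0.3115 0.0 0.0 0.027
-0.24 0.3319 0.0 0.0 0.027
-0.18 0.364 0.0 0.0 0.027
-0.12 0.4044 0.0 0.001 0.021
-0.06 0.4435 0.001 0.0 0.027
-0.0 0.4813 0.0 -0.001 0.027
0.06 0.484 0.0 -0.001 0.027
0.12 0.4574 0.0 0.0 0.027
real	0m42.049s
user	0m27.591s
sys	0m0.344s
```

Emit:
{"api": "apply_moves", "payload": {"series": [[[85,-50,-14,5,0,0,0],[85,-50,-14,5,0,0,0],[85,-50,-14,5,0,0,0],[85,-50,-14,5,0,0,0],[85,-50,-14,5,0,0,0]]]}}

```text
time_s: 3.48
tcp_pos: [0.3995, 0.3321, 0.2233]
eef_rot: [0.58, 3.087, 0.001]
contact_force: [0.6, 0.4, 0.7]
grip_width: 0.0851
grasp_force: 0.0
```

```bash
cat > go.py <<'E'
# usage: go.py x y z yaw(tool y = yaw+90deg)  -> delta in tool axes (mm), turn units about tool z
from h import *
import sys
from scipy.spatial.transform import Rotation as Ro
def pose():
    s=read_state(); return s,np.array(s['tcp_pos']),Ro.from_rotvec(s['eef_rot'])
def go(p,yaw):
    s,t,R=pose(); y=np.array([np.cos(yaw+np.pi/2),np.sin(yaw+np.pi/2),0])
    G=Ro.from_matrix(np.c_[np.cross(y,[0,0,-1]),y,[0,0,-1]])
    print('t',round(s['time_s'],2),'shift mm',(R.inv().apply(np.array(p)-t)*1e3).round(1),'turn u',((R.inv()*G).as_rotvec()*180/np.pi/5).round(2))
    print('tcp',t.round(4),'yaw',round(np.arctan2(*R.as_matrix()[1::-1,1])-np.pi/2,3),'joints',np.round(s['joints'],2),'F',np.round(s['contact_force'],1),'M',np.round(s['wrist_torque'],2),'w',round(s['grip_width'],4),'g',round(float(s['grasp_force']),1))
if __name__=='__main__':
    a=list(map(float,sys.argv[1:])); go(a[:3],a[3])
E
python3 go.py .543 .2285 .12 .028
```

```text
t 3.48 shift mm [-171.3  -44.5  103.3] turn u [ 0.01  0.   -4.58]
tcp [0.3995 0.3321 0.2233] yaw -0.372 joints [ 0.69  0.26 -0.2   1.11  0.    1.07] F [0.6 0.4 0.7] M [ 0.08 -0.03  0.  ] w 0.0851 g 0.0
```

Emit:
{"api": "apply_moves", "payload": {"series": [[[85,-43,-11,20,0,0,0],[85,-43,-11,20,0,0,0],[85,-43,-11,20,0,0,0],[85,-42,-11,20,0,0,0],[85,0,0,10,0,0,-1.6]]]}}

```text
time_s: 4.1
tcp_pos: [0.5437, 0.2279, 0.1319]
eef_rot: [0.364, 3.12, -0.001]
contact_force: [-0.5, 0.3, 0.4]
grip_width: 0.085
grasp_force: 0.0
```

Emit:
{"api": "apply_moves", "payload": {"series": [[[85,0,0,10,0,0,-1.5],[85,0,0,10,0,0,-1.48],[85,0,0,0,0,0,0],[85,0,0,0,0,0,0],[85,0,0,0,0,0,0]]]}}

```text
time_s: 4.72
tcp_pos: [0.5419, 0.2302, 0.1139]
eef_rot: [-0.042, 3.14, 0.001]
contact_force: [-0.3, -0.3, 0.8]
grip_width: 0.0852
grasp_force: 0.0
```

```bash
python3 - <<'E'
from h import *
from go import go
go([.543,.2285,.045],.028)
im,d=grab('side','s1.png'); cv2.imwrite('pics/s1c.png',cv2.resize(im[120:300,220:420,::-1],None,fx=3,fy=3,interpolation=cv2.INTER_CUBIC))
E
```

```text
t 4.72 shift mm [-1.  -1.7 68.9] turn u [ 0.    0.01 -0.01]
tcp [0.5419 0.2302 0.1139] yaw 0.027 joints [ 0.4   0.45 -0.21  0.9  -0.    0.37] F [-0.3 -0.3  0.8] M [ 0.01 -0.03 -0.03] w 0.0852 g 0.0
```

View pics/s1c.png

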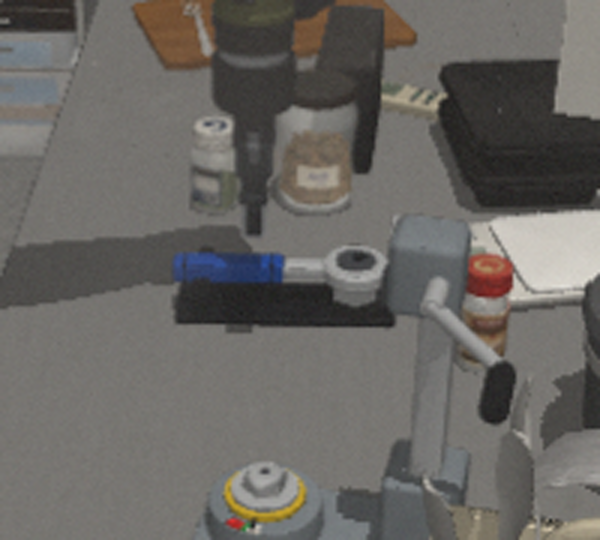

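Emit:
{"api": "apply_moves", "payload": {"series": [[[85,-1,-1.5,18,0,0,0],[85,0,0,18,0,0,0],[85,0,0,18,0,0,0],[85,0,0,8,0,0,0],[85,0,0,6,0,0,0]]]}}

```text
time_s: 5.4
tcp_pos: [0.5428, 0.2286, 0.0453]
eef_rot: [-0.044, 3.141, 0.0]
contact_force: [-0.2, 0.7, -0.0]
grip_width: 0.085
grasp_force: 0.0
```

Emit:
{"api": "apply_moves", "payload": {"series": [[[60,0,0,0,0,0,0],[40,0,0,0,0,0,0],[10,0,0,0,0,0,0],[10,0,0,0,0,0,0],[10,0,0,0,0,0,0]]]}}

```text
time_s: 6.02
tcp_pos: [0.5432, 0.2292, 0.0462]
eef_rot: [-0.044, 3.14, 0.002]
contact_force: [-1.4, 1.1, 5.8]
grip_width: 0.0231
grasp_force: 60.1
```

```bash
python3 go.py .543 .2285 .12 .028
```

```text
t 6.03 shift mm [  0.1  -0.6 -73.8] turn u [0.02 0.02 0.  ]
tcp [0.5432 0.2292 0.0462] yaw 0.028 joints [ 0.4   0.52 -0.3   0.75  0.    0.37] F [-1.4  1.1  5.8] M [ 0.41  0.17 -0.03] w 0.0231 g 60.1
```

Emit:
{"api": "apply_moves", "payload": {"series": [[[10,0,0,-10,0,0,0],[10,0,0,-20,0,0,0],[10,0,0,-25,0,0,0],[10,0,0,-25,0,0,0],[10,0,0,-20,0,0,0]]]}}

```text
time_s: 6.65
tcp_pos: [0.5417, 0.2277, 0.1455]
eef_rot: [0.043, -3.139, 0.003]
contact_force: [-0.1, 0.0, -4.9]
grip_width: 0.0232
grasp_force: 58.9
```

```bash
cat > wr.py <<'E'
from h import *
from go import *
# wrench pose relative to tool: head centre from steel disc, plane fit
def wrench(c):
    im,d=grab(c); W=cloud(c,d); s,t,R=pose(); Rm=R.as_matrix()
    L=(W-t)@Rm   # tool coords; handle along tool +x? 
    H,S,V=cv2.split(cv2.cvtColor(im,cv2.COLOR_RGB2HSV))
    # tool x = world -x side: head at tool x=-.095
    m=(np.hypot(L[...,0]+.095,L[...,1])<.045)&(L[...,2]>-.025)&(L[...,2]<.012)
    P=L[m]; print(c,'head n',m.sum(),'tool-frame median',np.median(P,0).round(4),'min',np.percentile(P,2,0).round(4),'max',np.percentile(P,98,0).round(4))
    top=P[np.hypot(P[:,0]-np.median(P[:,0]),P[:,1]-np.median(P[:,1]))<.035]
    A=np.c_[top[:,:2],np.ones(len(top))]; q=np.linalg.lstsq(A,top[:,2],rcond=None)[0]; r=top[:,2]-A@q
    k=np.abs(r)<.004; q=np.linalg.lstsq(A[k],top[k,2],rcond=None)[0]; print('  plane slope x,y',q.round(3),'n',k.sum())
    return im
if __name__=='__main__':
    np.set_printoptions(suppress=True)
    go([.543,.2285,.15],.028); I=[wrench('top')[150:330,180:380],wrench('side')[120:300,240:440]]
    cv2.imwrite('pics/w1.png',cv2.resize(np.hstack(I)[:,:,::-1],None,fx=2,fy=2,interpolation=cv2.INTER_CUBIC))
E
python3 wr.py
```

```text
t 6.65 shift mm [-1.3  0.8 -4.5] turn u [-0.02 -0.02 -0.01]
tcp [0.5417 0.2277 0.1455] yaw 0.028 joints [ 0.4   0.43 -0.17  0.98 -0.    0.37] F [-0.1  0.  -4.9] M [ 0.01  0.12 -0.06] w 0.0232 g 58.9
top head n 364 tool-frame median [-0.0958 -0.0091 -0.0072] min [-0.1248 -0.0324 -0.0141] max [-0.0578  0.0158  0.0024]
  plane slope x,y [ 0.017 -0.058 -0.006] n 263
side head n 345 tool-frame median [-0.0932 -0.0118 -0.0089] min [-0.126  -0.0326 -0.0144] max [-0.0537  0.0253  0.007 ]
  plane slope x,y [ 0.059 -0.197 -0.005] n 167
```

View pics/w1.png

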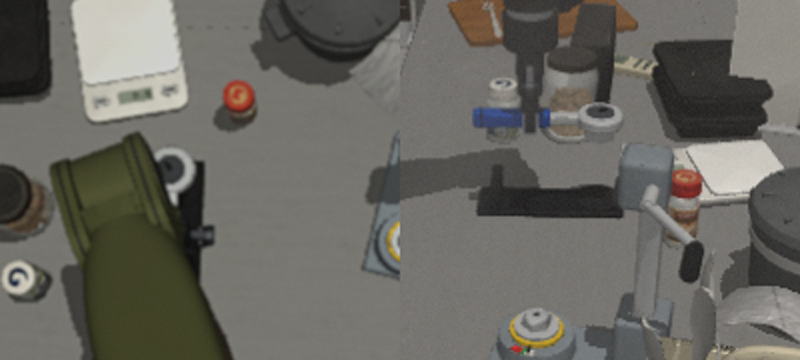

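Emit:
{"api": "apply_moves", "payload": {"series": [[[10,0,0,0,0,0,-1.54],[10,0,0,0,0,0,-1.54],[10,0,0,0,0,0,-1.54],[10,0,0,0,0,0,-1.54],[10,0,0,0,0,0,-1.54]]]}}

```text
time_s: 7.38
tcp_pos: [0.5413, 0.2276, 0.1434]
eef_rot: [1.082, -2.945, 0.001]
contact_force: [0.2, -0.4, -4.8]
grip_width: 0.023
grasp_force: 58.9
```

```bash
python3 go.py .4892 -.1649 .112 .70
```

```text
t 7.38 shift mm [ 293.6 -265.5   32.4] turn u [ 0.01 -0.05  0.05]
tcp [0.5413 0.2276 0.1434] yaw 0.704 joints [ 0.4   0.43 -0.17  0.98 -0.   -0.31] F [ 0.2 -0.4 -4.8] M [-0.09  0.07 -0.03] w 0.023 g 58.9
```

Emit:
{"api": "apply_moves", "payload": {"series": [[[10,25,-23,0,0,0,0],[10,32,-29,0,0,0,0],[10,32,-29,0,0,0,0],[10,32,-29,0,0,0,0],[10,32,-29,0,0,0,0]]]}}

```text
time_s: 8.0
tcp_pos: [0.5133, 0.0219, 0.1438]
eef_rot: [1.076, -2.948, -0.0]
contact_force: [1.3, 0.3, -5.0]
grip_width: 0.023
grasp_force: 59.3
```

Emit:
{"api": "apply_moves", "payload": {"series": [[[10,32,-29,0,0,0,0],[10,32,-29,0,0,0,0],[10,32,-29,0,0,0,0],[10,27,-24,0,0,0,0],[10,18,-15,0,0,0,0]]]}}

```text
time_s: 8.62
tcp_pos: [0.4866, -0.1652, 0.1438]
eef_rot: [1.073, -2.949, -0.002]
contact_force: [0.4, -0.2, -5.2]
grip_width: 0.0232
grasp_force: 59.3
```

```bash
python3 go.py .4892 -.1649 .105 .70
```

```text
t 8.62 shift mm [-2.3 -1.5 38.8] turn u [ 0.02 -0.03 -0.02]
tcp [ 0.4866 -0.1652  0.1438] yaw 0.698 joints [-0.33  0.31 -0.35  0.91 -0.   -1.02] F [ 0.4 -0.2 -5.2] M [-0.05  0.07  0.05] w 0.0232 g 59.3
```

Emit:
{"api": "apply_moves", "payload": {"series": [[[10,-2.3,-1.5,8,0,0,0],[10,0,0,10,0,0,0],[10,0,0,10,0,0,0],[10,0,0,6,0,0,0],[10,0,0,0,0,0,0]]]}}

```text
time_s: 9.25
tcp_pos: [0.4906, -0.1626, 0.1106]
eef_rot: [1.078, -2.95, -0.002]
contact_force: [-0.2, 0.0, -3.4]
grip_width: 0.0231
grasp_force: 59.3
```

```bash
python3 - <<'E'
from h import *
from wr import *
np.set_printoptions(suppress=True)
go([.4892,-.1649,.0802],.70)
I=[]
for c in('top','side'):
    im=wrench(c)
    print([(round(r['score'],2),(np.array(r['position'])[::-1]*[640,480]).round(1)) for r in vision.mark_of(c,'socket_mouth')[:2]])
    s,t,R=pose(); rim=t+R.apply([-.0945,0,.0282]); top=t+R.apply([-.0945,0,-.0098]); print('pred rim',rim.round(4),proj(c,rim).round(1),'pred top',proj(c,top).round(1))
    u,v=proj(c,top)[0].round().astype(int); I.append(cv2.resize(im[v-40:v+40,u-40:u+40],(400,400),interpolation=cv2.INTER_CUBIC))
    x=I[-1]
    a=np.linspace(0,2*np.pi,40)
    for z,r in((-.0098,.033),):
        q=(proj(c,t+R.apply(np.c_[-.0945+r*np.cos(a),r*np.sin(a),0*a+z]))-[u-40,v-40]+.5)*5-.5
        for p in q.astype(int): cv2.circle(x,tuple(map(int,p)),1,(255,0,0),-1)
cv2.imwrite('pics/w2.png',np.hstack(I)[:,:,::-1])
E
```

```text
t 9.25 shift mm [ 2.5 -0.9 30.4] turn u [ 0.02 -0.01  0.01]
tcp [ 0.4906 -0.1626  0.1106] yaw 0.701 joints [-0.32  0.35 -0.4   0.83 -0.   -1.02] F [-0.2  0.  -3.4] M [-0.08  0.05 -0.02] w 0.0231 g 59.3
top head n 485 tool-frame median [-0.0942  0.0011 -0.0095] min [-0.1252 -0.0283 -0.0174] max [-0.0549  0.0302 -0.0016]
  plane slope x,y [-0.     0.023 -0.01 ] n 359
[]
pred rim [ 0.5635 -0.1021  0.0832] [[384.9 267.9]] pred top [[386.3 266.4]]
side head n 533 tool-frame median [-0.09   -0.0077 -0.0083] min [-0.1235 -0.031  -0.0129] max [-0.0558  0.0277  0.0075]
  plane slope x,y [ 0.092 -0.132 -0.   ] n 334
[(0.39, array([306.7, 268. ]))]
pred rim [ 0.5638 -0.1024  0.0836] [[308.6 270.3]] pred top [[308.6 257.1]]
```

View pics/w2.png

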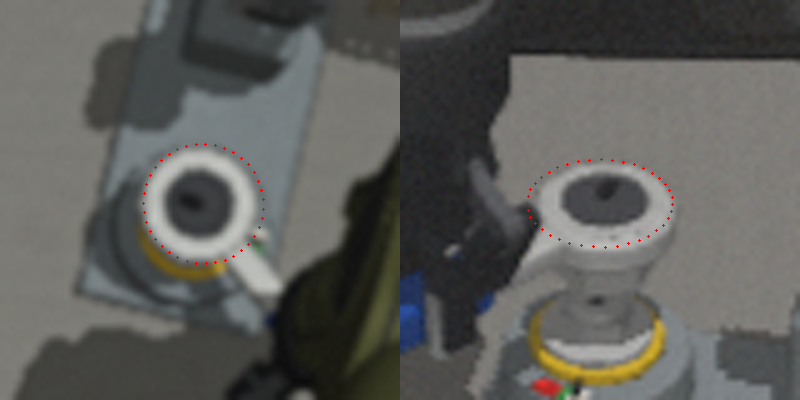

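Emit:
{"api": "apply_moves", "payload": {"series": [[[10,2,-0.9,5,0,0,0],[10,0,0,5,0,0,0],[10,0,0,4,0,0,0],[10,0,0,0,0,0,0],[10,0,0,0,0,0,0]]]}}

```text
time_s: 10.07
tcp_pos: [0.4902, -0.1653, 0.0973]
eef_rot: [-1.077, 2.951, -0.0]
contact_force: [-0.4, 0.3, -5.3]
grip_width: 0.0228
grasp_force: 59.4
```

```bash
python3 go.py .4892 -.1649 .0802 .70;python3 go.py .4892 -.1649 .0802 .70
```

```text
t 10.07 shift mm [ 0.5  0.9 17.1] turn u [-0. -0. -0.]
tcp [ 0.4902 -0.1653  0.0973] yaw 0.7 joints [-0.33  0.36 -0.42  0.79 -0.   -1.02] F [-0.4  0.3 -5.3] M [-0.02  0.1  -0.04] w 0.0228 g 59.4
t 10.07 shift mm [ 0.5  0.9 17.1] turn u [-0. -0. -0.]
tcp [ 0.4902 -0.1653  0.0973] yaw 0.7 joints [-0.33  0.36 -0.42  0.79 -0.   -1.02] F [-0.4  0.3 -5.3] M [-0.02  0.1  -0.04] w 0.0228 g 59.4
```

Emit:
{"api": "apply_moves", "payload": {"series": [[[10,0.3,0.5,2,0,0,0],[10,0,0,2,0,0,0],[10,0,0,2,0,0,0],[10,0,0,1.5,0,0,0],[10,0,0,0,0,0,0]]]}}

```text
time_s: 10.7
tcp_pos: [0.4894, -0.1656, 0.0906]
eef_rot: [1.076, -2.951, 0.002]
contact_force: [-4.0, -1.7, 5.1]
grip_width: 0.0234
grasp_force: 60.8
```

```bash
python3 go.py .4892 -.1649 .0802 .70
```

```text
t 10.7 shift mm [-0.3  0.6 10.4] turn u [-0.01 -0.01 -0.01]
tcp [ 0.4894 -0.1656  0.0906] yaw 0.699 joints [-0.33  0.37 -0.43  0.78 -0.   -1.03] F [-4.  -1.7  5.1] M [-0.14  0.6   0.06] w 0.0234 g 60.8
```

Emit:
{"api": "apply_moves", "payload": {"series": [[[10,0.5,0,0,0,0,0],[10,0.5,0,0,0,0,0],[10,0,0,1,0,0,0],[10,0,0,1,0,0,0],[10,0,0,0,0,0,0]]]}}

```text
time_s: 11.32
tcp_pos: [0.4884, -0.1662, 0.0881]
eef_rot: [1.076, -2.95, 0.001]
contact_force: [-5.9, -3.3, 7.0]
grip_width: 0.023
grasp_force: 60.9
```

```bash
python3 go.py .4892 -.1649 .0802 .70
```

```text
t 11.32 shift mm [-1.5  0.5  7.9] turn u [-0.01 -0.01 -0.01]
tcp [ 0.4884 -0.1662  0.0881] yaw 0.699 joints [-0.33  0.37 -0.43  0.77 -0.   -1.03] F [-5.9 -3.3  7. ] M [-0.25  0.66  0.06] w 0.023 g 60.9
```

Emit:
{"api": "apply_moves", "payload": {"series": [[[10,0.5,0,0,0,0,0],[10,0.5,0,0,0,0,0],[10,0,0,1,0,0,0],[10,0,0,1,0,0,0],[10,0,0,0,0,0,0]]]}}

```text
time_s: 11.95
tcp_pos: [0.4878, -0.1667, 0.086]
eef_rot: [1.076, -2.951, 0.001]
contact_force: [-5.3, -3.5, 6.6]
grip_width: 0.023
grasp_force: 61.0
```

```bash
python3 - <<'E'
from h import *
from wr import *
np.set_printoptions(suppress=True)
go([.4892,-.1649,.0802],.70)
I=[]
for c in('top','side'):
    im=wrench(c)
    s,t,R=pose(); top=t+R.apply([-.0945,0,-.0098])
    u,v=proj(c,top)[0].round().astype(int); I.append(cv2.resize(im[v-40:v+40,u-40:u+40],(400,400),interpolation=cv2.INTER_CUBIC))
    x=I[-1]
    a=np.linspace(0,2*np.pi,40)
    for z,r in((-.0098,.033),(.0282,.024)):
        q=(proj(c,t+R.apply(np.c_[-.0945+r*np.cos(a),r*np.sin(a),0*a+z]))-[u-40,v-40]+.5)*5-.5
        for p in q.astype(int): cv2.circle(x,tuple(map(int,p)),1,(255,0,0),-1)
cv2.imwrite('pics/w3.png',np.hstack(I)[:,:,::-1])
E
```

```text
t 11.95 shift mm [-2.2  0.5  5.8] turn u [-0.   -0.01 -0.  ]
tcp [ 0.4878 -0.1667  0.086 ] yaw 0.7 joints [-0.33  0.37 -0.44  0.76 -0.   -1.03] F [-5.3 -3.5  6.6] M [-0.23  0.53  0.11] w 0.023 g 61.0
top head n 470 tool-frame median [-0.094   0.0001 -0.0155] min [-0.1254 -0.0293 -0.0217] max [-0.0543  0.0296 -0.0059]
  plane slope x,y [ 0.076  0.013 -0.008] n 330
side head n 546 tool-frame median [-0.0901 -0.0084 -0.0135] min [-0.1231 -0.032  -0.0184] max [-0.056   0.0253  0.0018]
  plane slope x,y [ 0.115 -0.112 -0.003] n 343
```

View pics/w3.png

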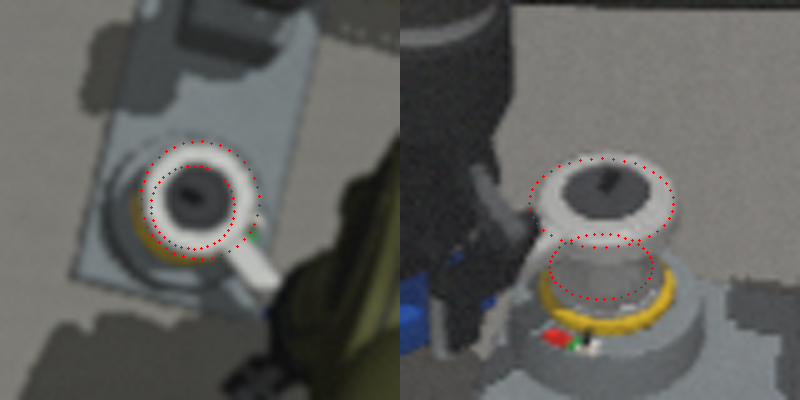

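Emit:
{"api": "apply_moves", "payload": {"series": [[[10,0,0,-2,0,0,0],[10,0,0,-2,0,0,0],[10,-1.5,0,-2,0,0,0],[10,0,0,-2,0,0,0],[10,0,0,-2,0,0,0]]]}}

```text
time_s: 12.68
tcp_pos: [0.4893, -0.1652, 0.0958]
eef_rot: [-1.077, 2.951, 0.0]
contact_force: [-0.7, 1.3, -4.5]
grip_width: 0.023
grasp_force: 59.5
```

```bash
python3 - <<'E'
from h import *
from wr import *
np.set_printoptions(suppress=True)
go([.4892,-.1649,.0802],.70)
for i in range(3): wrench('top')
s,t,R=pose()
for c in('top','side'):
    im=grab(c)[0].astype(np.uint8); top=t+R.apply([-.0945,0,-.0098-.005]); 
    g=cv2.cvtColor(im,cv2.COLOR_RGB2HSV); m=((g[...,2]>150)&(g[...,1]<40)).astype(np.uint8)
    u,v=proj(c,top)[0].round().astype(int); q=np.zeros_like(m); q[v-17:v+17,u-17:u+17]=m[v-17:v+17,u-17:u+17]
    ys,xs=np.where(q); print(c,'white centroid',xs.mean(),ys.mean(),'bbox ctr',(xs.min()+xs.max())/2,(ys.min()+ys.max())/2,xs.max()-xs.min(),ys.max()-ys.min(),'pred',proj(c,top))
E
```

```text
t 12.68 shift mm [-0.1  0.3 15.6] turn u [0. 0. 0.]
tcp [ 0.4893 -0.1652  0.0958] yaw 0.7 joints [-0.33  0.36 -0.42  0.79  0.   -1.03] F [-0.7  1.3 -4.5] M [-0.05  0.07 -0.02] w 0.023 g 59.5
top head n 471 tool-frame median [-0.0946  0.0007 -0.0138] min [-0.1254 -0.0289 -0.0214] max [-0.0548  0.0294 -0.0058]
  plane slope x,y [ 0.046 -0.001 -0.009] n 321
top head n 478 tool-frame median [-0.0943  0.0004 -0.0136] min [-0.1256 -0.0294 -0.0206] max [-0.0541  0.0292 -0.005 ]
  plane slope x,y [ 0.037  0.007 -0.01 ] n 337
top head n 479 tool-frame median [-0.0943  0.0002 -0.014 ] min [-0.1256 -0.0294 -0.021 ] max [-0.0542  0.0298 -0.0054]
  plane slope x,y [ 0.031  0.004 -0.011] n 337
top white centroid 388.719696969697 270.0378787878788 bbox ctr 389.0 270.5 26 27 pred [[386.74793741 267.50269814]]
side white centroid 308.2723404255319 264.79148936170213 bbox ctr 308.0 263.5 28 19 pred [[307.62575635 261.42635725]]
```

Emit:
{"api": "apply_moves", "payload": {"series": [[[10,0,0,-4,0,0,0],[10,0,0,0,0,0.5,0],[10,0,0,0,0,0,0],[10,0,0,0,0,0,0],[10,0,0,0,0,0,0]]]}}

```text
time_s: 13.55
tcp_pos: [0.4891, -0.1653, 0.0997]
eef_rot: [1.063, -2.912, 0.023]
contact_force: [-0.4, 0.8, -4.6]
grip_width: 0.0229
grasp_force: 59.4
```

```bash
cat > head.py <<'E'
from h import *
from go import *
np.set_printoptions(suppress=True)
def disc(c,n=3,off=np.array([-.0945,0,.0282]),lift=.038,save=None):
    im=np.mean([grab(c)[0] for _ in range(n)],0).astype(np.float32); s,t,R=pose()
    rim=t+R.apply(off); zt=rim[2]+lift
    u,v=proj(c,[*rim[:2],zt])[0].round().astype(int)
    g=np.arange(-.04,.04,.0005); X,Y=np.meshgrid(rim[0]-g,rim[1]-g,indexing='ij')
    uv=proj(c,np.c_[X.ravel(),Y.ravel(),np.full(X.size,zt)]).astype(np.float32).reshape(len(g),len(g),2)
    r=cv2.cvtColor(cv2.remap(im,uv,None,cv2.INTER_LINEAR),cv2.COLOR_RGB2GRAY)
    best=[]
    # radial edge matched filter: dark disc radius a inside bright annulus
    def sc(x,y,a):
        d=np.hypot(X-x,Y-y); return r[(d>a+.001)&(d<a+.006)].mean()-r[(d<a-.001)&(d>a-.006)].mean()
    def sc2(x,y): # outer edge 33 mm
        d=np.hypot(X-x,Y-y); th=np.arctan2(Y-y,X-x); return -r[(d<.032)].var()
    for a in(.016,.018,.020,.022):
        o=max((sc(rim[0]+dx,rim[1]+dy,a),dx,dy) for dx in np.arange(-.006,.0061,.0005) for dy in np.arange(-.006,.0061,.0005)); best.append((*o,a))
    b=max(best); print(c,'score %.1f'%b[0],'disc xy',(rim[0]+b[1]).round(4),(rim[1]+b[2]).round(4),'r',b[3],'pred rim',rim.round(4))
    if save is not None: save.append(cv2.resize(r,(400,400)))
if __name__=='__main__':
    go([.4892,-.1649,.0802],.70); S=[]
    for c in('top','side'): disc(c,save=S)
    cv2.imwrite('pics/hd.png',np.hstack(S))
E
python3 head.py; python3 -c "
from wr import *
wrench('top')"
```

```text
t 13.55 shift mm [-1.2  0.2 19.4] turn u [ 0.  -0.5 -0. ]
tcp [ 0.4891 -0.1653  0.0997] yaw 0.7 joints [-0.3   0.37 -0.39  0.83 -0.04 -1.  ] F [-0.4  0.8 -4.6] M [-0.    0.11 -0.01] w 0.0229 g 59.4
top score 100.4 disc xy 0.5634 -0.1029 r 0.02 pred rim [ 0.5604 -0.1054  0.0675]
side score 78.2 disc xy 0.564 -0.0994 r 0.02 pred rim [ 0.5605 -0.1054  0.0676]
top head n 475 tool-frame median [-0.0939  0.0005 -0.014 ] min [-0.1249 -0.0287 -0.0209] max [-0.0543  0.0293 -0.0063]
  plane slope x,y [ 0.032  0.011 -0.011] n 334[ WARN:0@14.141] global loadsave.cpp:1063 imwrite_ Unsupported depth image for selected encoder is fallbacked to CV_8U.
```

View pics/hd.png

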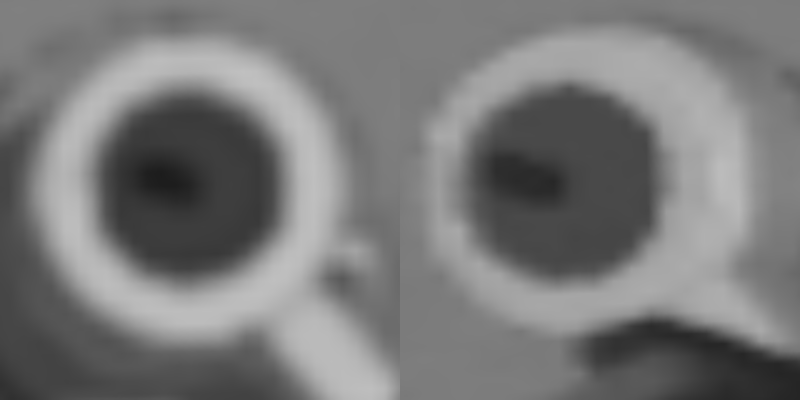

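Emit:
{"api": "apply_moves", "payload": {"series": [[[10,2,0.6,2,0,0,0],[10,-0.2,0,4,0,0,0],[10,-0.1,0,2,0,0,0],[10,-0.1,0,2,0,0,0],[10,0,0,0,0,0,0]]]}}

```text
time_s: 14.52
tcp_pos: [0.4872, -0.1661, 0.0897]
eef_rot: [1.063, -2.912, 0.023]
contact_force: [-0.5, 0.2, -4.6]
grip_width: 0.0229
grasp_force: 59.4
```

```bash
python3 go.py .4892 -.1649 .0802 .70; python3 -c "
from wr import *
wrench('top')"
```

```text
t 14.53 shift mm [-2.8 -0.4  9.4] turn u [ 0.  -0.5 -0. ]
tcp [ 0.4872 -0.1661  0.0897] yaw 0.7 joints [-0.31  0.38 -0.41  0.8  -0.04 -1.01] F [-0.5  0.2 -4.6] M [-0.02  0.02  0.01] w 0.0229 g 59.4
top head n 465 tool-frame median [-0.0937  0.0005 -0.0139] min [-0.1253 -0.0295 -0.021 ] max [-0.0544  0.0295 -0.0048]
  plane slope x,y [ 0.037  0.012 -0.01 ] n 335
```

Emit:
{"api": "apply_moves", "payload": {"series": [[[10,-0.1,0,2,0,0,0],[10,-0.1,0,2,0,0,0],[10,-0.1,0,2,0,0,0],[10,-0.1,0,1,0,0,0],[10,0,0,0,0,0,0]]]}}

```text
time_s: 15.2
tcp_pos: [0.4873, -0.1661, 0.0828]
eef_rot: [1.063, -2.912, 0.023]
contact_force: [-0.0, 0.2, -4.8]
grip_width: 0.0232
grasp_force: 59.4
```

```bash
python3 go.py .4892 -.1649 .0802 .70; python3 -c "
from wr import *
wrench('top')"
```

```text
t 15.2 shift mm [-2.4 -0.3  2.5] turn u [ 0.  -0.5 -0. ]
tcp [ 0.4873 -0.1661  0.0828] yaw 0.7 joints [-0.31  0.39 -0.42  0.79 -0.04 -1.01] F [-0.   0.2 -4.8] M [-0.03  0.07 -0.  ] w 0.0232 g 59.4
top head n 465 tool-frame median [-0.0936  0.0003 -0.0135] min [-0.1251 -0.0287 -0.0204] max [-0.0547  0.0294 -0.0043]
  plane slope x,y [ 0.059  0.027 -0.008] n 314
```

Emit:
{"api": "apply_moves", "payload": {"series": [[[10,0,0,1,0,0,0],[10,-0.1,0,1,0,0,0],[10,0,0,0.6,0,0,0],[10,0,0,0,0,0,0],[10,0,0,0,0,0,0]]]}}

```text
time_s: 15.88
tcp_pos: [0.4874, -0.1662, 0.0805]
eef_rot: [1.063, -2.913, 0.024]
contact_force: [-1.3, -0.3, -0.8]
grip_width: 0.0232
grasp_force: 59.8
```

```bash
python3 go.py .4892 -.1649 .0802 .70
```

```text
t 15.88 shift mm [-2.3 -0.2  0.2] turn u [-0.  -0.5 -0. ]
tcp [ 0.4874 -0.1662  0.0805] yaw 0.7 joints [-0.31  0.39 -0.42  0.78 -0.04 -1.01] F [-1.3 -0.3 -0.8] M [0.02 0.09 0.04] w 0.0232 g 59.8
```

Emit:
{"api": "apply_moves", "payload": {"series": [[[10,-0.4,8.4,0,-0.04,0,1.0],[10,-0.8,12.6,0,-0.07,0,1.5],[10,-0.8,12.6,0,-0.07,0,1.5],[10,-0.4,8.4,0,-0.04,0,1.0],[10,0,0,0,0,0,0]]]}}

```text
time_s: 16.5
tcp_pos: [0.4679, -0.1295, 0.0805]
eef_rot: [0.409, -3.071, 0.011]
contact_force: [-2.8, -2.4, -0.9]
grip_width: 0.0232
grasp_force: 60.0
```

```bash
cat > st.py <<'E'
from go import *
import sys
np.set_printoptions(suppress=True)
B=np.array([.5613,-.1040])
def st():
    s,t,R=pose(); x=R.as_matrix()[:,0]; yaw=np.arctan2(-x[1],-x[0])
    xh=-np.array([np.cos(yaw),np.sin(yaw)]); yh=np.array([-np.sin(yaw),np.cos(yaw)])
    F=np.array(s['contact_force']); d=t[:2]-B
    print('t',round(s['time_s'],2),'yaw',round(yaw,3),'bearing',round(np.arctan2(-d[1],-d[0]),3),'r',round(np.hypot(*d)*1e3,1),'z',round(t[2]*1e3,1),'Frad',round(F[:2]@xh,1),'Ftan',round(F[:2]@yh,1),'Fz',round(F[2],1),'M',np.round(s['wrist_torque'],2),'tilt',(R.as_matrix()[:2,2]@np.c_[xh,yh]).round(3),'T_bolt',round(float(np.cross(d,F[:2])+s['wrist_torque'][2]),2))
if __name__=='__main__': st()
E
python3 -W ignore st.py
```

```text
t 16.5 yaw 0.265 bearing 0.266 r 96.8 z 80.5 Frad 3.4 Ftan -1.6 Fz -0.9 M [-0.35  0.2   0.26] tilt [ 0.044 -0.001] T_bolt 0.42
```

Emit:
{"api": "apply_moves", "payload": {"series": [[[10,-0.6,10.5,0,-0.05,0,1.25],[10,-0.8,12.6,0,-0.07,0,1.5],[10,-0.8,12.6,0,-0.07,0,1.5],[10,-0.8,12.6,0,-0.07,0,1.5],[10,-0.6,10.5,0,-0.05,0,1.25]]]}}

```text
time_s: 17.12
tcp_pos: [0.4701, -0.0707, 0.0803]
eef_rot: [-0.539, -3.051, -0.013]
contact_force: [-1.7, 0.4, 1.1]
grip_width: 0.023
grasp_force: 60.3
```

```bash
python3 -W ignore st.py
```

```text
t 17.12 yaw -0.35 bearing -0.35 r 97.1 z 80.3 Frad 1.7 Ftan -0.2 Fz 1.1 M [0.01 0.13 0.35] tilt [0.045 0.001] T_bolt 0.37
```

Emit:
{"api": "apply_moves", "payload": {"series": [[[10,-0.6,-10.5,0,0.05,0,-1.25],[10,-0.8,-12.6,0,0.07,0,-1.5],[10,-0.8,-12.6,0,0.07,0,-1.5],[10,-0.8,-12.6,0,0.07,0,-1.5],[10,-0.6,-10.5,0,0.05,0,-1.25]]]}}

```text
time_s: 17.75
tcp_pos: [0.4683, -0.1295, 0.0801]
eef_rot: [0.414, -3.071, 0.007]
contact_force: [-1.0, 0.3, -0.4]
grip_width: 0.0231
grasp_force: 60.1
```

```bash
python3 -W ignore st.py
```

```text
t 17.75 yaw 0.268 bearing 0.267 r 96.4 z 80.1 Frad 0.9 Ftan 0.5 Fz -0.4 M [ 0.17 -0.16 -0.05] tilt [0.043 0.001] T_bolt -0.11
```

Emit:
{"api": "apply_moves", "payload": {"series": [[[10,-0.4,-8.4,0,0.04,0,-1.0],[10,-0.8,-12.6,0,0.07,0,-1.5],[10,-0.8,-12.6,0,0.07,0,-1.5],[10,-0.4,-8.4,0,0.04,0,-1.0],[10,0,0,0,0,0,0]]]}}

```text
time_s: 18.38
tcp_pos: [0.4877, -0.1665, 0.08]
eef_rot: [1.062, -2.914, 0.023]
contact_force: [-2.0, -0.6, 2.0]
grip_width: 0.0233
grasp_force: 60.3
```

```bash
python3 -W ignore st.py
```

```text
t 18.38 yaw 0.699 bearing 0.704 r 96.6 z 80.0 Frad 1.9 Ftan 0.8 Fz 2.0 M [ 0.07 -0.04  0.07] tilt [ 0.043 -0.   ] T_bolt -0.02
```

Emit:
{"api": "apply_moves", "payload": {"series": [[[10,-0.5,10.5,-0.1,-0.05,0,1.25],[10,-0.8,12.6,-0.1,-0.07,0,1.5],[10,-0.8,12.6,0,-0.07,0,1.5],[10,-0.8,12.6,0,-0.07,0,1.5],[10,-0.6,10.5,0,-0.05,0,1.25]]]}}

```text
time_s: 19.0
tcp_pos: [0.4647, -0.1123, 0.0801]
eef_rot: [0.132, -3.095, 0.003]
contact_force: [-1.8, -0.8, 0.7]
grip_width: 0.0228
grasp_force: 60.2
```

```bash
python3 -W ignore st.py
```

```text
t 19.0 yaw 0.085 bearing 0.085 r 96.9 z 80.1 Frad 1.9 Ftan -0.7 Fz 0.7 M [-0.18 -0.11  0.4 ] tilt [ 0.043 -0.   ] T_bolt 0.46
```

Emit:
{"api": "apply_moves", "payload": {"series": [[[10,0,1.7,0,-0.01,0,0.2],[10,0,1.7,0,-0.01,0,0.2],[10,-0.1,1.7,0,-0.01,0,0.2],[10,0,1.7,0,-0.01,0,0.2],[10,0,1.7,0,-0.01,0,0.2]]]}}

```text
time_s: 19.62
tcp_pos: [0.4643, -0.104, 0.0798]
eef_rot: [0.0, -3.097, -0.002]
contact_force: [-4.1, -0.1, 3.5]
grip_width: 0.023
grasp_force: 60.5
```

```bash
python3 -W ignore st.py
```

```text
t 19.62 yaw 0.0 bearing 0.0 r 97.0 z 79.8 Frad 4.1 Ftan -0.1 Fz 3.5 M [-0.18  0.19  0.44] tilt [0.044 0.001] T_bolt 0.45
```

Emit:
{"api": "apply_moves", "payload": {"series": [[[10,0,1.7,0,-0.01,0,0.2],[10,0,1.7,0,-0.01,0,0.2],[10,-0.1,1.7,0,-0.01,0,0.2],[10,0,1.7,0,-0.01,0,0.2],[10,0,0,0,0,0,0]]]}}

```text
time_s: 20.25
tcp_pos: [0.4645, -0.0972, 0.0798]
eef_rot: [-0.107, -3.095, -0.004]
contact_force: [-5.2, 1.0, 4.4]
grip_width: 0.0235
grasp_force: 60.7
```

```bash
python3 -W ignore st.py
```

```text
t 20.25 yaw -0.069 bearing -0.07 r 97.0 z 79.8 Frad 5.2 Ftan 0.7 Fz 4.4 M [-0.16  0.42  0.44] tilt [0.044 0.001] T_bolt 0.38
```

Emit:
{"api": "apply_moves", "payload": {"series": [[[10,0.2,1.7,-0.2,-0.01,0,0.2],[10,0.1,1.7,-0.2,-0.01,0,0.2],[10,0,1.7,0,-0.01,0,0.2],[10,0,1.7,0,-0.01,0,0.2],[10,0,0,0,0,0,0]]]}}

```text
time_s: 20.88
tcp_pos: [0.4653, -0.0905, 0.0802]
eef_rot: [-0.215, -3.09, -0.007]
contact_force: [-2.8, 0.6, 1.5]
grip_width: 0.023
grasp_force: 60.3
```

```bash
python3 -W ignore st.py
```

```text
t 20.88 yaw -0.139 bearing -0.14 r 96.9 z 80.2 Frad 2.9 Ftan 0.2 Fz 1.5 M [-0.18  0.24  0.38] tilt [0.044 0.002] T_bolt 0.36
```

Emit:
{"api": "apply_moves", "payload": {"series": [[[10,0,1.7,0,-0.01,0,0.2],[10,0,1.7,0,-0.01,0,0.2],[10,0,1.7,0,-0.01,0,0.2],[10,0,0,0,0,0,0],[10,0,0,0,0,0,0]]]}}

```text
time_s: 21.5
tcp_pos: [0.4661, -0.0855, 0.0802]
eef_rot: [-0.296, -3.084, -0.01]
contact_force: [-2.9, 0.9, 0.5]
grip_width: 0.0229
grasp_force: 60.2
```

```bash
python3 -W ignore st.py
```

```text
t 21.5 yaw -0.191 bearing -0.192 r 97.0 z 80.2 Frad 3.0 Ftan 0.3 Fz 0.5 M [-0.13  0.14  0.45] tilt [0.044 0.002] T_bolt 0.42
```

Emit:
{"api": "apply_moves", "payload": {"series": [[[10,0,1.7,0,-0.01,0,0.2],[10,0,1.7,0,-0.01,0,0.2],[10,0,1.7,0,-0.01,0,0.2],[10,0,0,0,0,0,0],[10,0,0,0,0,0,0]]]}}

```text
time_s: 22.12
tcp_pos: [0.4672, -0.0805, 0.0803]
eef_rot: [-0.376, -3.075, -0.012]
contact_force: [-1.7, 1.3, -0.1]
grip_width: 0.0233
grasp_force: 60.2
```

```bash
python3 -W ignore st.py
```

```text
t 22.12 yaw -0.243 bearing -0.245 r 97.0 z 80.3 Frad 1.9 Ftan 0.8 Fz -0.1 M [-0.18  0.02  0.39] tilt [0.044 0.002] T_bolt 0.31
```

Emit:
{"api": "apply_moves", "payload": {"series": [[[10,0,1.7,0,-0.01,0,0.2],[10,0,1.7,0,-0.01,0,0.2],[10,0,1.7,0,-0.01,0,0.2],[10,0,0,0,0,0,0],[10,0,0,0,0,0,0]]]}}

```text
time_s: 22.75
tcp_pos: [0.4685, -0.0756, 0.0803]
eef_rot: [-0.457, -3.065, -0.014]
contact_force: [-1.3, 1.1, -0.1]
grip_width: 0.0229
grasp_force: 60.2
```

```bash
python3 -W ignore st.py
```

```text
t 22.75 yaw -0.296 bearing -0.297 r 97.0 z 80.3 Frad 1.5 Ftan 0.7 Fz -0.1 M [-0.11 -0.07  0.44] tilt [0.044 0.003] T_bolt 0.38
```

Emit:
{"api": "apply_moves", "payload": {"series": [[[10,0,1.7,0,-0.01,0,0.2],[10,0,1.7,0,-0.01,0,0.2],[10,0,1.7,0,-0.01,0,0.2],[10,0,0,0,0,0,0],[10,0,0,0,0,0,0]]]}}

```text
time_s: 23.38
tcp_pos: [0.4701, -0.0707, 0.0803]
eef_rot: [-0.537, -3.052, -0.017]
contact_force: [-0.2, 1.4, -0.2]
grip_width: 0.0231
grasp_force: 60.1
```

```bash
python3 -W ignore st.py
```

```text
t 23.38 yaw -0.348 bearing -0.35 r 97.1 z 80.3 Frad 0.7 Ftan 1.2 Fz -0.2 M [-0.12 -0.12  0.42] tilt [0.044 0.003] T_bolt 0.3
```

Emit:
{"api": "apply_moves", "payload": {"series": [[[10,0,1.7,0,-0.01,0,0.2],[10,0,1.7,0,-0.01,0,0.2],[10,0,1.7,0,-0.01,0,0.2],[10,0,0,0,0,0,0],[10,0,0,0,0,0,0]]]}}

```text
time_s: 24.0
tcp_pos: [0.4719, -0.066, 0.0803]
eef_rot: [-0.617, -3.037, -0.019]
contact_force: [0.5, 0.9, -0.5]
grip_width: 0.0228
grasp_force: 60.1
```

```bash
python3 -W ignore st.py
```

```text
t 24.0 yaw -0.401 bearing -0.402 r 97.1 z 80.3 Frad -0.1 Ftan 1.0 Fz -0.5 M [-0.17 -0.29  0.45] tilt [0.044 0.003] T_bolt 0.35
```

Emit:
{"api": "apply_moves", "payload": {"series": [[[10,0,1.7,0,-0.01,0,0.2],[10,0,1.7,0,-0.01,0,0.2],[10,0,1.7,0,-0.01,0,0.2],[10,0,0,0,0,0,0],[10,0,0,0,0,0,0]]]}}

```text
time_s: 24.62
tcp_pos: [0.474, -0.0613, 0.0803]
eef_rot: [-0.696, -3.02, -0.021]
contact_force: [1.0, 0.9, -1.4]
grip_width: 0.0234
grasp_force: 60.1
```

```bash
python3 -W ignore st.py
```

```text
t 24.62 yaw -0.453 bearing -0.455 r 97.2 z 80.3 Frad -0.5 Ftan 1.2 Fz -1.4 M [-0.14 -0.36  0.56] tilt [0.045 0.004] T_bolt 0.44
```

Emit:
{"api": "apply_moves", "payload": {"series": [[[10,0,1.7,0,-0.01,0,0.2],[10,0,1.7,0,-0.01,0,0.2],[10,0,1.7,0,-0.01,0,0.2],[10,0,0,0,0,0,0],[10,0,0,0,0,0,0]]]}}

```text
time_s: 25.25
tcp_pos: [0.4763, -0.0568, 0.0804]
eef_rot: [-0.775, -3.001, -0.023]
contact_force: [2.2, 0.6, 0.0]
grip_width: 0.023
grasp_force: 60.1
```

```bash
python3 -W ignore st.py
```

```text
t 25.25 yaw -0.506 bearing -0.507 r 97.2 z 80.4 Frad -1.6 Ftan 1.6 Fz 0.0 M [-0.23 -0.45  0.52] tilt [0.045 0.004] T_bolt 0.37
```

Emit:
{"api": "apply_moves", "payload": {"series": [[[10,0,1.7,0,-0.01,0,0.2],[10,0,1.7,0,-0.01,0,0.2],[10,0,1.7,0,-0.01,0,0.2],[10,0,0,0,0,0,0],[10,0,0,0,0,0,0]]]}}

```text
time_s: 25.88
tcp_pos: [0.4788, -0.0524, 0.0804]
eef_rot: [-0.854, -2.98, -0.025]
contact_force: [2.1, 1.9, -1.3]
grip_width: 0.0231
grasp_force: 60.1
```

```bash
python3 -W ignore st.py
```

```text
t 25.88 yaw -0.558 bearing -0.559 r 97.3 z 80.4 Frad -0.8 Ftan 2.7 Fz -1.3 M [-0.25 -0.56  0.55] tilt [0.045 0.004] T_bolt 0.28
```

Emit:
{"api": "apply_moves", "payload": {"series": [[[10,-0.1,1.7,0,-0.01,0,0.2],[10,0,1.7,0,-0.01,0,0.2],[10,0,1.7,0,-0.01,0,0.2],[10,0,0,0,0,0,0],[10,0,0,0,0,0,0]]]}}

```text
time_s: 26.5
tcp_pos: [0.4816, -0.0481, 0.0804]
eef_rot: [-0.931, -2.956, -0.028]
contact_force: [1.9, -0.0, -0.4]
grip_width: 0.0226
grasp_force: 60.1
```

```bash
python3 -W ignore st.py; python3 - <<'E'
from h import *
I=[]
for c in('top','side'):
    im,_=grab(c); u,v=proj(c,[.561,-.104,.06])[0].round().astype(int); I.append(cv2.resize(im[v-30:v+30,u-30:u+30],(400,400),interpolation=cv2.INTER_CUBIC))
cv2.imwrite('pics/p.png',np.hstack(I)[:,:,::-1])
E
```

```text
t 26.5 yaw -0.61 bearing -0.611 r 97.3 z 80.4 Frad -1.6 Ftan 1.1 Fz -0.4 M [-0.26 -0.59  0.52] tilt [0.045 0.004] T_bolt 0.42
```

View pics/p.png

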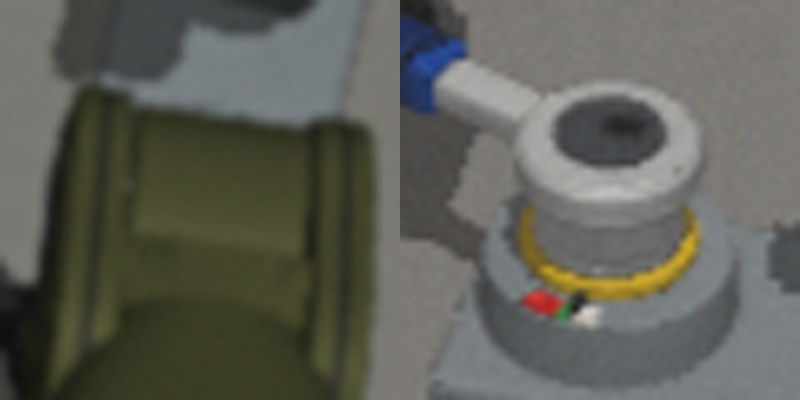

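Emit:
{"api": "apply_moves", "payload": {"series": [[[10,-0.1,1.7,0,-0.01,0,0.2],[10,-0.1,1.7,0,-0.01,0,0.2],[10,0,1.7,0,-0.01,0,0.2],[10,0,0,0,0,0,0],[10,0,0,0,0,0,0]]]}}

```text
time_s: 27.22
tcp_pos: [0.4846, -0.044, 0.0804]
eef_rot: [-1.009, -2.931, -0.03]
contact_force: [1.8, 1.2, -0.5]
grip_width: 0.0233
grasp_force: 60.2
```

```bash
python3 -W ignore st.py
```

```text
t 27.23 yaw -0.663 bearing -0.663 r 97.4 z 80.4 Frad -0.7 Ftan 2.0 Fz -0.5 M [-0.05 -0.48  0.59] tilt [0.046 0.005] T_bolt 0.39
```

Emit:
{"api": "apply_moves", "payload": {"series": [[[10,-0.1,1.7,0,-0.01,0,0.2],[10,0,1.7,0,-0.01,0,0.2],[10,0,1.7,0,-0.01,0,0.2],[10,0,0,0,0,0,0],[10,0,0,0,0,0,0]]]}}

```text
time_s: 27.85
tcp_pos: [0.4879, -0.0401, 0.0804]
eef_rot: [-1.085, -2.904, -0.032]
contact_force: [0.7, 2.9, 1.2]
grip_width: 0.0227
grasp_force: 60.3
```

```bash
python3 -W ignore st.py
```

```text
t 27.85 yaw -0.715 bearing -0.716 r 97.3 z 80.4 Frad 1.4 Ftan 2.6 Fz 1.2 M [ 0.04 -0.4   0.54] tilt [0.046 0.005] T_bolt 0.29
```

Emit:
{"api": "apply_moves", "payload": {"series": [[[10,0,1.7,0,-0.01,0,0.2],[10,0,1.7,0,-0.01,0,0.2],[10,-0.1,1.7,0,-0.01,0,0.2],[10,0,0,0,0,0,0],[10,0,0,0,0,0,0]]]}}

```text
time_s: 28.48
tcp_pos: [0.4913, -0.0364, 0.0804]
eef_rot: [-1.161, -2.874, -0.034]
contact_force: [-0.1, 3.8, 0.8]
grip_width: 0.0232
grasp_force: 60.3
```

```bash
python3 -W ignore st.py
```

```text
t 28.48 yaw -0.768 bearing -0.768 r 97.3 z 80.4 Frad 2.7 Ftan 2.7 Fz 0.8 M [ 0.28 -0.19  0.62] tilt [0.047 0.005] T_bolt 0.36
```

Emit:
{"api": "apply_moves", "payload": {"series": [[[10,0,1.7,0,-0.01,0,0.2],[10,-0.1,1.7,0,-0.01,0,0.2],[10,0,1.7,0,-0.01,0,0.2],[10,0,0,0,0,0,0],[10,0,0,0,0,0,0]]]}}

```text
time_s: 29.1
tcp_pos: [0.4949, -0.0328, 0.0804]
eef_rot: [-1.236, -2.843, -0.036]
contact_force: [-0.7, 4.6, 1.9]
grip_width: 0.0231
grasp_force: 60.4
```

```bash
python3 -W ignore st.py
```

```text
t 29.1 yaw -0.82 bearing -0.82 r 97.3 z 80.4 Frad 3.8 Ftan 2.6 Fz 1.9 M [ 0.45 -0.02  0.63] tilt [0.047 0.005] T_bolt 0.37
```

Emit:
{"api": "apply_moves", "payload": {"series": [[[10,0.1,1.7,-0.1,-0.01,0,0.2],[10,0,1.7,0,-0.01,0,0.2],[10,0,1.7,0,-0.01,0,0.2],[10,0,0,0,0,0,0],[10,0,0,0,0,0,0]]]}}

```text
time_s: 29.72
tcp_pos: [0.4987, -0.0294, 0.0805]
eef_rot: [-1.31, -2.811, -0.038]
contact_force: [-0.6, 4.5, 1.5]
grip_width: 0.0232
grasp_force: 60.4
```

```bash
cat > ptr.py <<'E'
from h import *
def ptr():
    im=np.mean([grab('side')[0] for _ in range(2)],0).astype(np.float32); out={}
    a=np.arange(-2.6,-.9,.02); r=np.arange(.028,.042,.001); A,Rr=np.meshgrid(a,r)
    uv=proj('side',np.c_[(.5617+Rr*np.cos(A)).ravel(),(-.1045+Rr*np.sin(A)).ravel(),np.full(A.size,.043)]).astype(np.float32).reshape(*A.shape,2)
    p=cv2.remap(im,uv,None,cv2.INTER_LINEAR)
    R,G,B=p[...,0],p[...,1],p[...,2]
    def c(w): return (round(float((A*w).sum()/w.sum()),3),round(float((Rr*w).sum()/w.sum()),4),int(w.sum())) if w.sum()>0 else None
    print('red',c(((R>1.6*G)&(R>90))*1.),'green',c(((G>1.25*R)&(G>50))*1.),'white',c(((p.min(2)>165))*1.),'black',c(np.clip(60-p.max(2),0,60)))
ptr()
E
python3 ptr.py; python3 -W ignore st.py
```

```text
red (-2.125, 0.0391, 105) green (-1.882, 0.0405, 13) white (-1.694, 0.0398, 29) black (-1.844, 0.0359, 42)
t 29.82 yaw -0.872 bearing -0.873 r 97.3 z 80.5 Frad 4.4 Ftan 1.5 Fz -0.4 M [0.54 0.13 0.68] tilt [0.047 0.005] T_bolt 0.54
```

Emit:
{"api": "apply_moves", "payload": {"series": [[[10,0.1,1.7,0,-0.01,0,0.2],[10,0.1,1.7,0,-0.01,0,0.2],[10,0,1.7,0,-0.01,0,0.2],[10,0,0,0,0,0,0],[10,0,0,0,0,0,0]]]}}

```text
time_s: 30.45
tcp_pos: [0.5027, -0.0262, 0.0806]
eef_rot: [-1.384, -2.776, -0.04]
contact_force: [-1.4, 3.8, -0.5]
grip_width: 0.0235
grasp_force: 60.4
```

```bash
python3 ptr.py; python3 -W ignore st.py
```

```text
red (-2.119, 0.0391, 109) green (-1.876, 0.0416, 5) white (-1.702, 0.0399, 33) black (-1.86, 0.0348, 81)
t 30.55 yaw -0.925 bearing -0.925 r 97.4 z 80.6 Frad 3.9 Ftan 1.1 Fz 0.0 M [0.35 0.19 0.73] tilt [0.047 0.005] T_bolt 0.63
```

Emit:
{"api": "apply_moves", "payload": {"series": [[[10,0,1.7,0,-0.01,0,0.2],[10,0,1.7,0,-0.01,0,0.2],[10,0,1.7,0,-0.01,0,0.2],[10,0,0,0,0,0,0],[10,0,0,0,0,0,0]]]}}

```text
time_s: 31.18
tcp_pos: [0.5068, -0.0232, 0.0806]
eef_rot: [-1.456, -2.739, -0.042]
contact_force: [-0.7, 3.9, 1.3]
grip_width: 0.0231
grasp_force: 60.5
```

```bash
python3 ptr.py; python3 -W ignore st.py
```

```text
red (-2.111, 0.0391, 113) green (-1.9, 0.042, 1) white (-1.714, 0.0399, 39) black (-1.88, 0.0389, 8)
t 31.27 yaw -0.977 bearing -0.978 r 97.5 z 80.6 Frad 2.6 Ftan 1.3 Fz 0.0 M [0.14 0.3  0.85] tilt [0.047 0.006] T_bolt 0.72
```

Emit:
{"api": "apply_moves", "payload": {"series": [[[10,0,1.7,0,-0.01,0,0.2],[10,0,1.7,0,-0.01,0,0.2],[10,0,1.7,0,-0.01,0,0.2],[10,0,0,0,0,0,0],[10,0,0,0,0,0,0]]]}}

```text
time_s: 31.9
tcp_pos: [0.5111, -0.0204, 0.0807]
eef_rot: [-1.528, -2.7, -0.044]
contact_force: [-1.4, 3.0, 0.1]
grip_width: 0.0233
grasp_force: 60.6
```

```bash
python3 ptr.py; python3 -W ignore st.py
```

```text
red (-2.109, 0.039, 116) green (-1.9, 0.042, 1) white (-1.716, 0.0399, 38) black (-1.884, 0.0367, 54)
t 32.0 yaw -1.03 bearing -1.03 r 97.5 z 80.7 Frad 2.1 Ftan -0.5 Fz 0.9 M [0.04 0.37 0.95] tilt [0.048 0.006] T_bolt 1.0
```

Emit:
{"api": "apply_moves", "payload": {"series": [[[10,0,1.7,0,-0.01,0,0.2],[10,0,0,0,0,0,0],[10,0,0,0,0,0,0],[10,0,0,0,0,0,0],[10,0,0,0,0,0,0]]]}}

```text
time_s: 32.62
tcp_pos: [0.5125, -0.0195, 0.0807]
eef_rot: [-1.552, -2.687, -0.045]
contact_force: [-2.7, 2.9, -0.0]
grip_width: 0.0231
grasp_force: 60.7
```

```bash
python3 ptr.py; python3 -W ignore st.py;  python3 - <<'E'
from h import *
im=np.mean([grab('side')[0] for _ in range(4)],0).astype(np.uint8); u,v=proj('side',[.555,-.13,.045])[0].round().astype(int)
cv2.imwrite('pics/p2.png',cv2.resize(im[v-22:v+22,u-28:u+28,::-1],None,fx=12,fy=12,interpolation=cv2.INTER_CUBIC))
E
```

```text
red (-2.112, 0.0391, 116) green (-1.9, 0.042, 1) white (-1.716, 0.0399, 38) black (-1.904, 0.0364, 33)
t 32.73 yaw -1.047 bearing -1.047 r 97.5 z 80.7 Frad 2.5 Ftan -0.6 Fz 0.9 M [0.   0.44 0.92] tilt [0.048 0.006] T_bolt 0.98
```

View pics/p2.png

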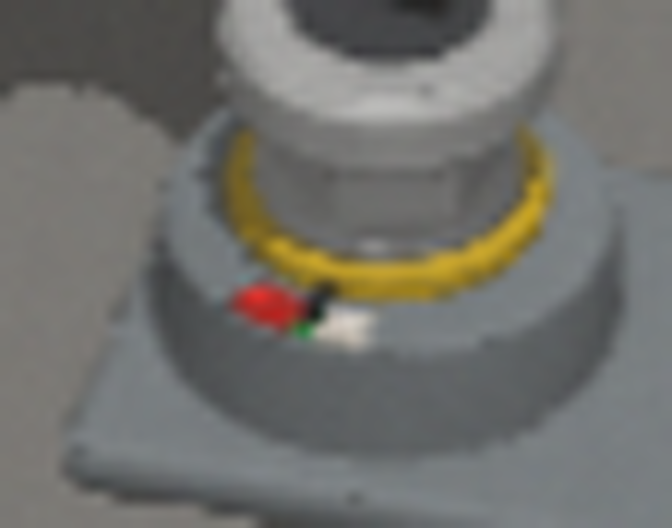

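Emit:
{"api": "apply_moves", "payload": {"series": [[[10,0,1.7,0,-0.01,0,0.2],[10,0,0,0,0,0,0],[10,0,0,0,0,0,0],[10,0,0,0,0,0,0],[10,0,0,0,0,0,0]]]}}

```text
time_s: 33.55
tcp_pos: [0.514, -0.0187, 0.0807]
eef_rot: [-1.575, -2.673, -0.045]
contact_force: [-1.1, 1.5, 1.2]
grip_width: 0.0229
grasp_force: 60.7
```

```bash
python3 ptr.py; python3 -W ignore st.py
```

```text
red (-2.112, 0.0391, 116) green (-1.88, 0.0402, 6) white (-1.716, 0.04, 37) black (-1.91, 0.0356, 39)
t 33.65 yaw -1.065 bearing -1.065 r 97.5 z 80.7 Frad 2.4 Ftan -0.7 Fz -0.6 M [-0.11  0.45  1.  ] tilt [0.048 0.006] T_bolt 1.06
```

Emit:
{"api": "apply_moves", "payload": {"series": [[[10,0,1.7,0,-0.01,0,0.2],[10,0,0,0,0,0,0],[10,0,0,0,0,0,0],[10,0,0,0,0,0,0],[10,0,0,0,0,0,0]]]}}

```text
time_s: 34.28
tcp_pos: [0.5155, -0.0178, 0.0807]
eef_rot: [-1.599, -2.66, -0.046]
contact_force: [-2.2, 0.6, 0.3]
grip_width: 0.0232
grasp_force: 60.7
```

```bash
python3 ptr.py; python3 -W ignore st.py
```

```text
red (-2.113, 0.0391, 113) green (-1.877, 0.04, 7) white (-1.718, 0.0399, 40) black (-1.914, 0.0357, 46)
t 34.38 yaw -1.082 bearing -1.082 r 97.6 z 80.7 Frad 1.2 Ftan -1.6 Fz 0.0 M [-0.16  0.47  1.02] tilt [0.048 0.006] T_bolt 1.18
```

Emit:
{"api": "apply_moves", "payload": {"series": [[[10,0,-4.2,0,0.02,0,-0.5],[10,-0.2,-6.7,0,0.04,0,-0.8],[10,-0.2,-6.7,0,0.04,0,-0.8],[10,0,0,0,0,0,0],[10,0,0,0,0,0,0]]]}}

```text
time_s: 35.0
tcp_pos: [0.5011, -0.0274, 0.0806]
eef_rot: [-1.35, -2.793, -0.04]
contact_force: [-2.5, 1.0, -0.6]
grip_width: 0.0226
grasp_force: 60.1
```

```bash
python3 ptr.py; python3 -W ignore st.py
```

```text
red (-2.125, 0.0391, 105) green (-1.877, 0.0403, 21) white (-1.69, 0.04, 26) black (-1.832, 0.0367, 85)
t 35.1 yaw -0.9 bearing -0.904 r 97.5 z 80.6 Frad 1.7 Ftan -0.8 Fz 0.4 M [-0.18  0.18  0.31] tilt [0.046 0.006] T_bolt 0.39
```

Emit:
{"api": "apply_moves", "payload": {"series": [[[10,-0.2,-8.4,0,0.04,0,-1.0],[10,-0.2,-8.4,0,0.04,0,-1.0],[10,-0.2,-8.4,0,0.04,0,-1.0],[10,0,0,0,0,0,0],[10,0,0,0,0,0,0]]]}}

```text
time_s: 35.72
tcp_pos: [0.4836, -0.0454, 0.0805]
eef_rot: [-0.975, -2.945, -0.032]
contact_force: [-0.1, -1.1, -1.1]
grip_width: 0.0233
grasp_force: 60.0
```

```bash
python3 ptr.py; python3 -W ignore st.py
```

```text
red (-2.125, 0.0391, 105) green (-1.864, 0.0389, 37) white (-1.665, 0.0395, 8) black (-1.771, 0.0363, 6)
t 35.83 yaw -0.638 bearing -0.645 r 97.4 z 80.4 Frad 0.9 Ftan -1.1 Fz -0.4 M [-0.59 -0.19 -0.12] tilt [0.044 0.007] T_bolt -0.01
```

Emit:
{"api": "apply_moves", "payload": {"series": [[[10,0.2,0,-4,0,0,0],[10,0.4,0,-8,0,0,0],[10,0.6,0,-12,0,0,0],[10,0.7,0,-16,0,0,0],[10,0.9,0,-20,0,0,0]]]}}

```text
time_s: 36.45
tcp_pos: [0.4812, -0.0446, 0.1402]
eef_rot: [-0.97, -2.942, -0.034]
contact_force: [-0.1, -0.5, -4.9]
grip_width: 0.023
grasp_force: 60.5
```

```bash
python3 -W ignore st.py; python3 hexfit.py | awk '/side/,0' ; python3 -c "
from wr import *
wrench('side');wrench('top')"; python3 go.py .543 .2292 .12 .028
```

```text
t 36.45 yaw -0.637 bearing -0.638 r 99.8 z 140.2 Frad -0.2 Ftan -0.5 Fz -4.9 M [ 0.03 -0.    0.02] tilt [0.049 0.007] T_bolt 0.07
side
-0.9 0.5379 0.002 -0.001 0.027
-0.84 0.5312 0.001 -0.002 0.027
-0.78 0.5294 0.001 -0.002 0.027
-0.72 0.5222 0.002 -0.001 0.027
-0.66 0.5099 0.002 -0.001 0.027
-0.6 0.5026 0.002 -0.001 0.027
-0.54 0.5009 0.002 -0.001 0.027
-0.48 0.4951 0.002 -0.001 0.027
-0.42 0.4971 0.002 -0.001 0.027
-0.36 0.4994 0.002 -0.001 0.027
-0.3 0.5042 0.002 -0.001 0.027
-0.24 0.511 0.001 -0.002 0.027
-0.18 0.5141 0.001 -0.002 0.027
-0.12 0.5158 0.001 -0.002 0.027
-0.06 0.5296 0.001 -0.002 0.027
-0.0 0.537 0.002 -0.001 0.027
0.06 0.5402 0.002 -0.001 0.027
0.12 0.5377 0.002 -0.001 0.027
side head n 588 tool-frame median [-0.1013 -0.0087 -0.0068] min [-0.1294 -0.0329 -0.0112] max [-0.0547  0.025   0.0077]
  plane slope x,y [-0.093 -0.099 -0.017] n 361
t 37.05 shift mm [113.3 256.6  27. ] turn u [ 0.25 -0.48 -7.62]
tcp [ 0.4823 -0.0453  0.14  ] yaw -0.637 joints [-0.11  0.29 -0.4   0.92  0.03  0.52] F [ 0.4 -0.6 -5. ] M [-0.01  0.06  0.01] w 0.0232 g 60.6
  return _methods._mean(a, axis=axis, dtype=dtype,
  ret = um.true_divide(
Traceback (most recent call last):
  File "wr.py", line 10, in wrench
    P=L[m]; print(c,'head n',m.sum(),'tool-frame median',np.median(P,0).round(4),'min',np.percentile(P,2,0).round(4),'max',np.percentile(P,98,0).round(4))
                                                                                       ~~~~~~~~~~~~~^^^^^^^
IndexError: index -1 is out of bounds for axis 0 with size 0
```

Emit:
{"api": "apply_moves", "payload": {"series": [[[10,0,0,0,0.05,-0.1,-1.52],[10,0,0,0,0.05,-0.1,-1.52],[10,0,0,0,0.05,-0.1,-1.52],[10,0,0,0,0.05,-0.1,-1.52],[10,0,0,0,0.05,-0.1,-1.54]]]}}

```text
time_s: 37.67
tcp_pos: [0.4824, -0.0453, 0.1403]
eef_rot: [-0.051, 3.139, -0.001]
contact_force: [-0.2, 0.6, -4.2]
grip_width: 0.0228
grasp_force: 60.5
```

Emit:
{"api": "apply_moves", "payload": {"series": [[[10,-12,46,0,0,0,0],[10,-14,56,0,0,0,0],[10,-14,56,0,0,0,0],[10,-14,56,0,0,0,0],[10,-12,46,0,0,0,0]]]}}

```text
time_s: 38.3
tcp_pos: [0.5414, 0.2187, 0.1402]
eef_rot: [-0.046, 3.139, -0.001]
contact_force: [1.2, 0.2, -4.6]
grip_width: 0.0231
grasp_force: 60.6
```

```bash
python3 go.py .5432 .2292 .12 .028; python3 hexfit.py; python3 -c "
from wr import *
wrench('side');wrench('top')"
```

```text
t 38.3 shift mm [-2.  10.4 20.2] turn u [-0.01  0.03  0.01]
tcp [0.5414 0.2187 0.1402] yaw 0.029 joints [ 0.38  0.42 -0.19  0.96 -0.    0.36] F [ 1.2  0.2 -4.6] M [-0.06  0.02  0.02] w 0.0231 g 60.6
top
-0.9 0.4114 -0.001 0.001 0.024
-0.84 0.4114 -0.001 0.0 0.024
-0.78 0.4145 -0.001 0.0 0.024
-0.72 0.4166 -0.001 0.0 0.024
-0.66 0.408 -0.001 0.0 0.024
-0.6 0.3848 -0.001 0.0 0.024
-0.54 0.3803 -0.001 0.0 0.024
-0.48 0.36 -0.001 0.0 0.024
-0.42 0.3466 -0.001 0.0 0.024
-0.36 0.3521 -0.001 0.0 0.024
-0.3 0.3523 -0.001 0.0 0.024
-0.24 0.3512 -0.001 0.0 0.024
-0.18 0.3495 -0.001 0.0 0.024
-0.12 0.3571 -0.001 0.0 0.024
-0.06 0.3702 -0.001 0.001 0.024
-0.0 0.3834 -0.001 0.0 0.024
0.06 0.3964 -0.001 0.0 0.024
0.12 0.4059 -0.001 0.0 0.024
side
-0.9 0.3344 0.001 -0.001 0.027
-0.84 0.3359 0.001 -0.001 0.027
-0.78 0.3416 0.001 -0.001 0.027
-0.72 0.3535 0.001 -0.001 0.027
-0.66 0.3623 0.0 -0.001 0.027
-0.6 0.364 0.0 -0.001 0.027
-0.54 0.3642 0.001 -0.001 0.027
-0.48 0.3606 0.0 -0.001 0.027
-0.42 0.3548 0.001 -0.001 0.027
-0.36 0.346 0.0 -0.001 0.027
-0.3 0.3322 0.0 -0.001 0.027
-0.24 0.3213 0.001 -0.001 0.027
-0.18 0.3074 0.001 -0.001 0.027
-0.12 0.3008 0.0 -0.001 0.027
-0.06 0.3063 0.0 -0.001 0.027
-0.0 0.3244 0.0 -0.001 0.027
0.06 0.3293 0.0 -0.001 0.027
0.12 0.328 0.0 -0.001 0.027
side head n 342 tool-frame median [-0.0937 -0.0125 -0.0063] min [-0.1259 -0.0331 -0.0114] max [-0.0535  0.0255  0.0092]
  plane slope x,y [ 0.03  -0.201 -0.005] n 166
top head n 330 tool-frame median [-0.0985 -0.0111 -0.009 ] min [-0.1262 -0.033  -0.0156] max [-0.0598  0.0131 -0.0006]
  plane slope x,y [-0.013 -0.066 -0.011] n 241
```

Emit:
{"api": "apply_moves", "payload": {"series": [[[10,-2,10.4,0,0,0,0],[10,0,0,15,0,0,0],[10,0,0,25,0,0,0],[10,0,0,25,0,0,0],[10,0,0,15,0,0,0]]]}}

```text
time_s: 39.52
tcp_pos: [0.5417, 0.2264, 0.0581]
eef_rot: [0.045, -3.141, 0.003]
contact_force: [0.2, -0.0, -4.5]
grip_width: 0.023
grasp_force: 60.9
```

```bash
python3 go.py .5432 .2292 .0462 .028; python3 -c "
from wr import *
wrench('side')"
```

```text
t 39.52 shift mm [-1.5  2.8 11.9] turn u [-0.02 -0.    0.01]
tcp [0.5417 0.2264 0.0581] yaw 0.029 joints [ 0.4   0.5  -0.29  0.78 -0.    0.37] F [ 0.2 -0.  -4.5] M [-0.02  0.14  0.05] w 0.023 g 60.9
side head n 321 tool-frame median [-0.0931 -0.0106 -0.008 ] min [-0.1244 -0.0332 -0.0132] max [-0.0536  0.026   0.0074]
  plane slope x,y [ 0.054 -0.178 -0.004] n 185
```

Emit:
{"api": "apply_moves", "payload": {"series": [[[10,-1,2,4,0,0,0],[10,0,0,3,0,0,0],[10,0,0,2,0,0,0],[10,0,0,1.5,0,0,0],[10,0,0,0,0,0,0]]]}}

```text
time_s: 40.2
tcp_pos: [0.5441, 0.2288, 0.0501]
eef_rot: [-0.044, 3.139, -0.001]
contact_force: [-0.7, -1.2, -5.3]
grip_width: 0.0233
grasp_force: 60.9
```

```bash
python3 go.py .5432 .2292 .0462 .028
```

```text
t 40.2 shift mm [0.9 0.4 3.9] turn u [-0.01  0.03  0.  ]
tcp [0.5441 0.2288 0.0501] yaw 0.028 joints [ 0.4   0.51 -0.29  0.76 -0.    0.37] F [-0.7 -1.2 -5.3] M [-0.01  0.15  0.04] w 0.0233 g 60.9
```

Emit:
{"api": "apply_moves", "payload": {"series": [[[10,0.5,0,1,0,0,0],[10,0,0,1,0,0,0],[10,0,0,1,0,0,0],[10,0,0,0.5,0,0,0],[10,0,0,0,0,0,0]]]}}

```text
time_s: 40.83
tcp_pos: [0.5435, 0.2289, 0.0468]
eef_rot: [-0.045, 3.139, -0.001]
contact_force: [-2.6, -1.0, 0.9]
grip_width: 0.023
grasp_force: 61.6
```

```bash
python3 go.py .5432 .2292 .0462 .028
```

```text
t 40.83 shift mm [0.3 0.4 0.6] turn u [-0.01  0.03  0.  ]
tcp [0.5435 0.2289 0.0468] yaw 0.028 joints [ 0.4   0.52 -0.3   0.75 -0.    0.37] F [-2.6 -1.   0.9] M [-0.06  0.17 -0.02] w 0.023 g 61.6
```

Emit:
{"api": "apply_moves", "payload": {"series": [[[26,0,0,0,0,0,0],[32,0,0,0,0,0,0],[45,0,0,0,0,0,0],[60,0,0,0,0,0,0],[75,0,0,0,0,0,0]]]}}

```text
time_s: 41.45
tcp_pos: [0.5436, 0.2288, 0.0464]
eef_rot: [-0.044, 3.139, -0.001]
contact_force: [0.2, 0.6, -0.1]
grip_width: 0.075
grasp_force: 0.0
```

Emit:
{"api": "apply_moves", "payload": {"series": [[[85,0,0,0,0,0,0],[85,0,0,0,0,0,0],[85,0,0,-10,0,0,0],[85,0,0,-20,0,0,0],[85,0,0,-30,0,0,0]]]}}

```text
time_s: 42.08
tcp_pos: [0.5428, 0.2286, 0.1069]
eef_rot: [-0.044, 3.14, -0.002]
contact_force: [0.2, 0.3, -0.2]
grip_width: 0.085
grasp_force: 0.0
```

Emit:
{"api": "apply_moves", "payload": {"series": [[[85,0,0,-40,0,0,0],[85,40,0,-30,0,0,0],[85,50,0,0,0,0,0],[85,50,0,0,0,0,0],[85,50,0,0,0,0,0]]]}}

```text
time_s: 42.7
tcp_pos: [0.3521, 0.2235, 0.1768]
eef_rot: [-0.044, 3.137, 0.001]
contact_force: [0.5, 0.7, 0.4]
grip_width: 0.0852
grasp_force: 0.0
```

```bash
python3 - <<'E'
from h import *
import sys
np.set_printoptions(precision=4,suppress=True)
print(read_state()['tcp_pos'],read_state()['time_s'])
for c in('top','side'):
    im,d=grab(c); W=cloud(c,d); H,S,V=cv2.split(cv2.cvtColor(im,cv2.COLOR_RGB2HSV))
    bl=(H>105)&(H<130)&(S>150)&(V>50)&(W[...,0]<.6)&(np.abs(W[...,1])<.5)
    v,u=np.where(bl); Q=np.array([atz(c,a,b,.052) for a,b in zip(u,v)]); m=Q.mean(0); dx=np.linalg.svd((Q-m)[:,:2])[2][0]; t=(Q-m)[:,:2]@dx
    print(c,'blue',len(u),'z',np.nanmedian(W[bl][:,2]),m,dx,t.min(),t.max())
    z=W[...,2]; k=(np.hypot(W[...,0]-.64,W[...,1]-.232)<.045)&(z>.045)&(z<.07)&~bl
    print(' head',np.nanmedian(W[k],0),k.sum(),np.nanmin(W[k],0),np.nanmax(W[k],0))
    for n in('jar_1','steel_canister','spice_1'):
        for r in vision.mark_of(c,n)[:2]: print('  ',n,round(r['score'],2),atz(c,r['position'][1]*640,r['position'][0]*480,0)[:2])
E
```

```text
[0.3521 0.2235 0.1768] 42.7
top blue 355 z 0.057530791180158136 [0.5151 0.2276 0.052 ] [-0.9997 -0.0249] -0.05406066932201239 0.05210190670672743
 head [0.6382 0.2285 0.0566] 424 [0.5953 0.1966 0.0454] [0.6722 0.2609 0.0674]
   jar_1 0.76 [0.6005 0.4625]
   steel_canister 0.64 [ 0.4795 -0.4113]
   spice_1 0.93 [0.4958 0.4447]
   spice_1 0.69 [0.7614 0.1379]
side blue 165 z 0.05505642117660703 [0.5327 0.2225 0.052 ] [ 0.9884 -0.152 ] -0.06345985203705402 0.038230989139860345
 head [0.6368 0.2227 0.0553] 265 [0.5965 0.1946 0.0451] [0.6694 0.2613 0.0628]
   jar_1 0.85 [0.5993 0.4757]
   jar_1 0.19 [0.6305 0.2296]
   spice_1 0.95 [0.7525 0.1546]
   spice_1 0.84 [0.5058 0.4528]
```

```bash
python3 -c "
from bench import robot
print(robot.close_job())"
```

```text
the job is handed in; nothing more can be done
None
```

The bolt is tightened to its stop and the wrench is back on its rest within about 3 mm of where it lay; I handed the job in at about 43 s. The torque ring peaked at an estimated 0.15 rad, in the green, and the jars and tumbler appear undisturbed. No verdict came back on hand-in.

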